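# Pack the slide boxes into the hasped case and park the light base

### The job

End of the microscopy session, so clear the bench: swing the hasp off the aluminium case, raise the lid to about upright, and lay every slide box flat on the floor of the case, none on top of another; then shut the lid fully and swing the hasp back all the way over its catch. Also push the black light base along the bench, without lifting it, until it sits centred in the yellow ring. Do not shift or knock over the wash bottle, the tube rack or the mouse.

Things in the scene. Friction and masses are not known exactly. Their poses are not given: they have to be found in the camera images.
- case: Aluminium case, fixed to the bench: open box 128 mm (its x) by 272 mm (its y) by 66 mm high; walls and floor 6 mm thick (inside 116 by 260 mm, 60 mm deep, bare floor). Origin: centre of its underside. Its -x side is the front, towards the robot (turned up to 0.15 rad), with the hasp and the lid's red tab; the lid's hinge is at the far (+x) side.
- lid (a joint): Hinge of the 10 mm thick lid (shut, its top is 76 mm above the bench), rad: 0 shut, grows as its front edge rises, stop at 1.95 (leaning back past upright). Stiff friction hinge: the lid stays where it is left; about 1 to 3 N at the tab moves it. The hasp must be off before the lid is raised.
- lid_hinge (a point): Point on the lid's hinge line (which runs along the case's y), at the far rim, 66 mm above the bench.
- lid_tab (a point): Grip point of the lid's red tab, moving with the lid. The tab is 24 mm wide (case's y), 8 mm thick and sticks out 44 mm beyond the lid's front edge; the point is in mid-thickness, 30 mm beyond the edge, 158 mm from the hinge line, 50 mm to the case's -y side. Pinched from above across its width, it can turn between the fingers as the lid swings.
- hasp (a joint): Hinge of the dark steel hasp, rad: 0 = lying over the lid's front, its slot over the brass catch on the lid; grows as it swings up and over to the front, stop at 1.9, where it leans to the front, off the catch. It swings easily, falls to the nearer stop when let go (top dead point near 1.3) and stays there.
- hasp_hinge (a point): Centre of the hasp's hinge line (along the case's y): 8 mm before the case's front face, 45 mm to the case's +y side, 82 mm above the bench.
- hasp_tab (a point): Grip point in the hasp's yellow tab, moving with it. The strap (65 mm long, 24 wide, 4 thick) ends in this plate, 24 mm wide (case's y), 6 mm thick, standing 36 mm above the strap when closed; the point is 62 mm from the hinge along the strap and 24 mm above it (closed: 106 mm above the bench). Pinched from above across its width, it can turn between the fingers.
- light_base: Loose black round light base of a microscope with a white disc on top: 110 mm diameter, 32 mm high, about 0.45 kg. Origin: centre of its underside. Too wide to grip: it is pushed along the bench.
- park_ring: Yellow ring with a small cross at its centre, marked on the bench (flat, no height): outer diameter 150 mm, inner 128 mm. Origin: its centre. The light base's place.
- wash_bottle: Bystander: white round bottle with a red cap, 64 mm diameter, 150 mm high. Origin: centre of its underside.
- tube_rack: Bystander: white rack of capped tubes, 70 by 130 mm (its x, y), 100 mm high. Origin: centre of its underside.
- mouse: Bystander: black computer mouse, 100 by 58 mm, 30 mm high. Origin: centre of its underside.
- slidebox0: Loose blue closed slide box, 84 mm long (its x) by 32 by 32 mm, about 110 g, with a white label on top and a dark seam; may be absent. Origin: its centre (16 mm above what it lies on).
- slidebox1: Loose green closed slide box, 84 mm long (its x) by 32 by 32 mm, about 110 g, with a white label on top and a dark seam; may be absent. Origin: its centre (16 mm above what it lies on).
- slidebox2: Loose orange closed slide box, 84 mm long (its x) by 32 by 32 mm, about 110 g, with a white label on top and a dark seam; may be absent. Origin: its centre (16 mm above what it lies on).
- slidebox3: Loose yellow closed slide box, 84 mm long (its x) by 32 by 32 mm, about 110 g, with a white label on top and a dark seam; may be absent. Origin: its centre (16 mm above what it lies on).

How it is judged:
By the outcome, as a careful person would: the job done as asked, in the order asked, and still so for the second after the job is handed in, with the robot touching nothing.
Of slidebox0, slidebox1, slidebox2, slidebox3 only 2 to 4 are there at a start; the rules pass over those that are not, and their reading is None.
At some moment in a run one of light_base may be knocked a few centimetres aside while the robot is not near it.
Once in a run the grip may slacken for a moment while it holds something.
It also fails if it takes over 210 s, if anything falls off the work surface, if the arm or the gripper's body presses on something with over 40 N, if the wrist force passes 120 N, or if a joint passes its speed limit or range.

### The arm

A 6-joint arm with a two-finger parallel gripper is mounted at the origin on the work surface. World frame = base frame: x ahead of the robot, y to its left, z up, the work surface at z = 0. Lengths are in m, angles in degrees, forces in N, time in s.
With the tool pointing down it reaches from about 0.325 to 0.9 m from the base axis. Payload 3.5 kg.
Tool frame: the origin (TCP) lies at the very end of the fingers, on their centre line; the grasp point (between the pads) lies 19 mm behind it; z points along the fingers, x is the direction in which the jaws open and shut, and the axes are right-handed (so a half turn about z gives the same grasp; the last joint's range is limited). The gripper opens to 85 mm and grips with 20 to 120 N. Pads are 22 mm wide; open, the fingers measure 114 mm over their backs; the gripper's body (76 mm by 85 mm) begins 54 mm behind the grasp point. The pads swing forward as they close: fully open they stand 13 mm farther back than shut.
Start: joints at [-73.018, 15.837, -1.513, 72.651, 0, 84.076], TCP at [0.243, -0.576, 0.231] pointing down, gripper open.
Joint ranges: [-178.77, 178.77], [-48.84, 107.48], [-61.69, 71.31], [-111.58, 123.2], [-90, 87.43], [-180, 180]. Speed limits (degrees/s): [147.25, 147.25, 180, 180, 180, 180].

### API

Orientations are given as a 3x3 rotation matrix whose columns are the frame's x, y, z axes.
In Python, from workcell import observe, camera, close_job gives the robot as it stands.
- The arm moves only by the shell command python3 -m jog 'ROWS' [FORCE]. ROWS is JSON, a list that holds one entry, the list of rows, each a list of 7 numbers: the shift along the tool's x, y, z normalised to -1 to 1, where 1 is 0.5 m, then the turn, a rotation vector about the tool's x, y, z normalised to -1 to 1, where 1 is pi/2 rad, then the finger opening in mm, from 0 to 85.4. In form: [[[dx, dy, dz, ax, ay, az, claw], ...]]. A call has exactly 10 rows; each row shifts and turns the commanded pose from where the row before left it, along the tool's axes as they then stand; what a row does not reach is not made up. A row lasts 1/12 s, in which the tool goes at most 41.7 mm and 7.16 degrees, less where a joint would pass 70% of its speed; a pose out of reach is approached as far as the arm can. A call with a number of a shift or a turn outside -1 to 1 is refused whole. A call with a gripper value outside its range is refused whole. The fingers move at their own pace and stop on an object; FORCE is the grip in N (left out, the last holds). Time passes only in rows, so rows that do not move let the fingers close, or fill a call up. It gives the time, the measured TCP pose, the force and the opening at its end, in the units of the state.
- observe(): the state, without advancing time (a new reading comes with each control period).
- camera(name): name is "side" or "top"; returns a dict with "color" (400x640x3 uint8, blue, green, red), "camera_matrix" (3x3 intrinsics, pixels), "dist_coeffs" ([k1, k2, p1, p2, k3] as OpenCV has them; the pictures are not rectified), "position" and "attitude" of the camera in the world. Camera axes: x right, y down, z forward; pixel columns grow to the right and rows downward; lengths in m; the calibration is good to about 2 mm. A picture is of the moment at which its call begins. There is no depth.
- close_job(): hands the job in, once; it reports no verdict.
The state is a dict: "t": time; "joints": joint angles; "joint_vel": joint speeds; "effort": joint torques, N m; "position": TCP position; "eef_rot": TCP orientation; "wrist_force": force on the tool from outside, world axes, zero at the start; "moment": the same for the moment, N m; "grip_width": opening from 0.0 (shut) to 1.0 (fully open).
Only numpy, scipy, OpenCV 4.12 (cv2) and the standard library are available. Lean on these libraries where they do the work, as an engineer would, in place of code of your own. Each camera call takes 0.05 s, during which the arm holds its last target.

## Working session

There is one attempt and no reset: what is moved stays moved. The work goes in short steps, Python scripts to look and compute and a shell command to move; the robot and the scene stay as the last step left them, time stands still between calls to the robot, and variables do not carry over. Pictures are saved under pics/ and viewed, and the job is handed in when it is done.

```bash
ls -la; mkdir -p pics
python3 - <<'E'
from workcell import observe, camera
import cv2
s=observe(); print(s)
for n in ("top","side"):
    c=camera(n); cv2.imwrite(f"pics/{n}0.png",c["color"]); print(n,c["camera_matrix"],c["dist_coeffs"],c["position"],c["attitude"])
E
```

```text
total 12
drwxr-xr-x  3 agent agent 4096 Dec  5 17:49 .
drwxr-xr-x 23 root  root  4096 Dec  5 17:49 ..
drwxr-xr-x  2 agent agent 4096 Dec  5 17:49 pics
{'t': 0.0, 'joints': array([-7.30184315e+01,  1.58814215e+01, -1.59926358e+00,  7.26514301e+01,
        1.90275499e-03,  8.40756272e+01]), 'joint_vel': array([ 0.00271204,  0.07034513,  0.06357703, -0.06151372, -0.07888344,
       -0.08620484]), 'effort': array([ 2.04756558e-03, -4.45511484e+01,  2.95200509e+01,  1.63381296e-02,
       -1.51840632e-04, -9.75024861e-07]), 'position': array([ 0.24302871, -0.57495157,  0.23011375]), 'eef_rot': array([[ 3.89218701e-01, -9.21145152e-01, -6.41692674e-04],
       [-9.21142529e-01, -3.89219135e-01,  2.21500525e-03],
       [-2.29010042e-03, -2.71031054e-04, -9.99997341e-01]]), 'wrist_force': array([-0.54634503, -0.25435297,  0.25847047]), 'moment': array([ 0.02228783, -0.01681384,  0.00285568]), 'grip_width': 1.0041832733638871}
top [[421.07072369   0.         312.03501124]
 [  0.         421.07072369 200.31966252]
 [  0.           0.           1.        ]] [-0.06290165  0.          0.          0.          0.        ] [3.89996107e-01 1.04370527e-03 1.25269515e+00] [[-2.81218783e-02 -9.89091030e-01  1.44596316e-01]
 [-9.99597356e-01  2.83728575e-02 -3.26539089e-04]
 [-3.77963377e-03 -1.44547278e-01 -9.89490677e-01]]
side [[496.97507336   0.         321.11759533]
 [  0.         496.97507336 204.5060259 ]
 [  0.           0.           1.        ]] [-0.02960967  0.          0.          0.          0.        ] [-0.09707847  1.14545371  0.88988436] [[-0.86048766 -0.25915394  0.43863449]
 [-0.5093996   0.45208603 -0.73220917]
 [-0.00854564 -0.85349719 -0.52102736]]
```

View pics/top0.png

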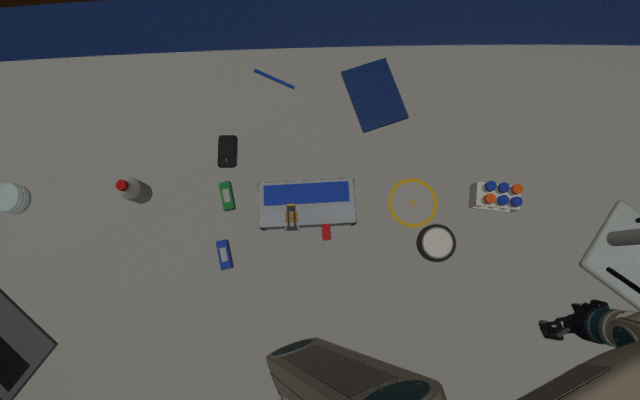

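View pics/side0.png

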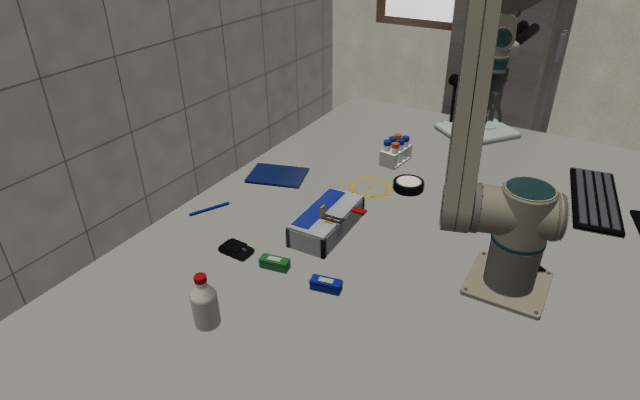

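The top view shows the case at about (307,204) with the red tab at (326,232) and the hasp at (291,217). The base is at (436,243), the ring at (413,203), the green box at (227,196) and the blue box at (224,254). The mouse is at (228,151), the bottle at (130,188) and the rack at (497,196).

```bash
cat > h.py <<'E'
import numpy as np, cv2
from workcell import observe, camera
def ray(c,uv):
    p=cv2.undistortPoints(np.array([[uv]],float),np.array(c["camera_matrix"]),np.array(c["dist_coeffs"]))[0,0]
    return np.array(c["position"]),np.array(c["attitude"])@np.array([p[0],p[1],1.])
def at_z(c,uv,z):
    o,d=ray(c,uv); return o+d*(z-o[2])/d[2]
def proj(c,P):
    R=np.array(c["attitude"]); t=-R.T@np.array(c["position"])
    return cv2.projectPoints(np.atleast_2d(np.array(P,float)),cv2.Rodrigues(R.T)[0],t,np.array(c["camera_matrix"]),np.array(c["dist_coeffs"]))[0][:,0]
def crop(c,x0,y0,x1,y1,k,name):
    cv2.imwrite("pics/"+name,cv2.resize(c["color"][y0:y1,x0:x1],None,fx=k,fy=k,interpolation=cv2.INTER_CUBIC))
def hsv(c): return cv2.cvtColor(c["color"],cv2.COLOR_BGR2HSV)
def blob(m,box):
    x0,y0,x1,y1=box; mm=np.zeros_like(m); mm[y0:y1,x0:x1]=m[y0:y1,x0:x1]
    n,l,st,ce=cv2.connectedComponentsWithStats(mm.astype(np.uint8))
    return [(st[i],ce[i]) for i in range(1,n) if st[i][4]>8],l
def st():
    s=observe(); np.set_printoptions(precision=4,suppress=True)
    print("t",round(s["t"],2),"pos",s["position"],"rotx",s["eef_rot"][:,0],"z",s["eef_rot"][:,2],"F",s["wrist_force"],"g",round(s["grip_width"],3),"j",s["joints"])
E
python3 - <<'E'
from h import *
c=camera("top"); crop(c,190,130,390,270,4,"tz1.png"); crop(c,380,160,540,280,5,"tz2.png")
s=camera("side"); crop(s,210,160,440,300,3,"sz1.png")
E
```

```text
(no output)
```

View pics/tz1.png

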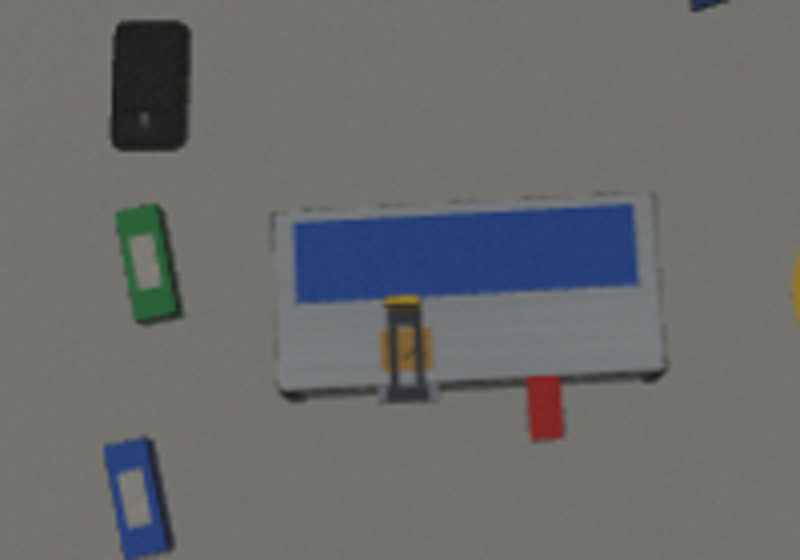

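View pics/tz2.png

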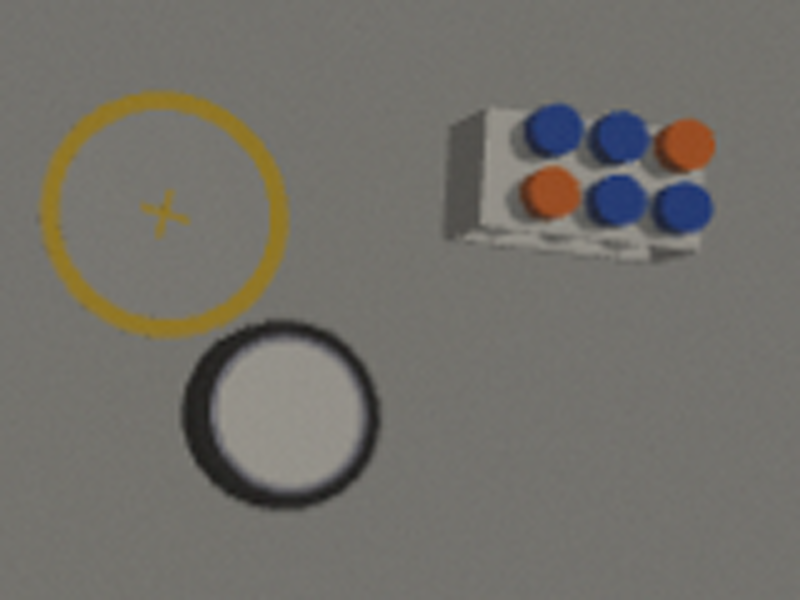

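View pics/sz1.png

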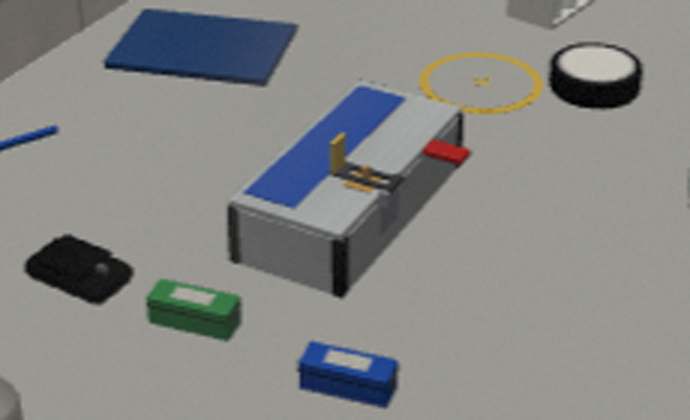

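```bash
cat > fit.py <<'E'
from h import *
from scipy.optimize import least_squares
T=camera("top"); S=camera("side")
tc=lambda u,v:(190+u/4,130+v/4); sc=lambda u,v:(210+u/3,160+v/3)
obs=[(T,tc(276,213),(.064,.136,.076)),(T,tc(653,194),(.064,-.136,.076)),(T,tc(665,371),(-.064,-.136,.076)),(T,tc(280,389),(-.064,.136,.076)),
(T,tc(529,440),(-.108,-.038,.075)),(T,tc(564,438),(-.108,-.062,.075)),
(S,sc(230,205),(.064,.136,.076)),(S,sc(337,235),(-.064,.136,.076)),(S,sc(463,112),(-.064,-.136,.076)),(S,sc(362,81),(.064,-.136,.076)),
]
def W(p,L):
    c,s=np.cos(p[2]),np.sin(p[2]); return np.array([p[0]+c*L[0]-s*L[1],p[1]+s*L[0]+c*L[1],L[2]])
def res(p): return np.concatenate([proj(c,W(p,L))[0]-np.array(uv) for c,uv,L in obs])
if __name__=="__main__":
    r=least_squares(res,[.45,0,0],loss="soft_l1"); print(r.x,r.fun.reshape(-1,2).round(2))
    p=r.x; np.save("case.npy",p)
    for n,L in dict(tab=(-.094,-.05,.071),hhinge=(-.072,.045,.082),htab=(-.010,.045,.106),inA=(0,.0,.006)).items(): print(n,W(p,L))
    # light base: white disc top z=.032 ; ring z=0
    H=hsv(T); 
    def cen(m,box):
        b,l=blob(m,box); b=max(b,key=lambda q:q[0][4]); return b[1],b[0]
    for nm,m,box,z in [("disc",(H[...,2]>120)&(H[...,1]<50),(410,215,465,270),.032),("green",(H[...,0]>50)&(H[...,0]<80)&(H[...,1]>100),(200,170,250,220),.032),("blue",(H[...,0]>100)&(H[...,0]<130)&(H[...,1]>120),(205,230,245,280),.032),("ring",(H[...,0]>18)&(H[...,0]<32)&(H[...,1]>110),(380,170,450,235),0)]:
        ce,b=cen(m,box); print(nm,ce,b,at_z(T,ce,z))
    for nm,uv,z in [("ringcross",(380+165/5,160+213/5),0),("discctr",(380+289/5,160+413/5),.032),("bottlecap",(122,185),.15),("mouse",(228,151),.03),("rack",(380+595/5,160+170/5),.09)]:
        print(nm,at_z(T,uv,z))
    q=lambda a:[at_z(T,tc(*x),.032)[:2] for x in a]
    for nm,a in (("green",[(116,211),(156,205),(180,317),(140,323)]),("blue",[(105,444),(151,438),(172,549),(126,557)])):
        P=np.array(q(a)); print(nm,P.mean(0),cv2.minAreaRect(P.astype(np.float32)*1000))
    for nm,uv in (("greenlabel",tc(145,262)),("bluelabel",tc(135,499))): print(nm,at_z(T,uv,.032))
    for nm,uv in (("greenlabel",sc(193,296)),("bluelabel",sc(348,360))): print(nm,at_z(S,uv,.032))
E
python3 fit.py
```

```text
[0.55597341 0.01609225 0.02073011] [[-1.15 -0.59]
 [ 0.03 -0.5 ]
 [-0.09  0.02]
 [-0.76  0.27]
 [-0.19  0.25]
 [-0.35  0.32]
 [-0.26 -3.1 ]
 [ 2.03 -1.03]
 [ 0.85 -2.5 ]
 [-0.18 -1.4 ]]
tab [ 0.46303004 -0.0358455   0.071     ]
hhinge [0.48305609 0.05959012 0.082     ]
htab [0.54504277 0.06087529 0.106     ]
inA [0.55597341 0.01609225 0.006     ]
disc [437.20060332 242.30618401] [423 228  29  30 663] [ 0.43485485 -0.35903179  0.032     ]
green [226.375   195.40625] [219 181  15  29 192] [0.59022915 0.25238423 0.032     ]
blue [223.57142857 254.15763547] [216 240  16  29 203] [0.41856771 0.26055167 0.032     ]
ring [412.66336634 202.45148515] [388 178  50  50 505] [ 0.5578747  -0.30221256  0.        ]
ringcross [ 0.55739411 -0.30320445  0.        ]
discctr [ 0.43394929 -0.36073093  0.032     ]
bottlecap [0.60766254 0.51265568 0.15      ]
mouse [0.72528535 0.24830411 0.03      ]
rack [ 0.56279663 -0.52837836  0.09      ]
green [0.58862215 0.25059893] ((588.6165771484375, 250.6766357421875), (88.45755767822266, 29.86470603942871), 11.916102409362793)
blue [0.41839276 0.2575477 ] ((418.7481994628906, 257.62286376953125), (84.26370239257812, 33.64879608154297), 10.601273536682129)
greenlabel [0.58996028 0.25275394 0.032     ]
bluelabel [0.41685315 0.2600346  0.032     ]
greenlabel [0.59033887 0.25730935 0.032     ]
bluelabel [0.41800681 0.26431534 0.032     ]
```

```bash
sed -i 's#^tc=.*#tc=lambda u,v:(189.5+(u+.5)/4,129.5+(v+.5)/4); sc=lambda u,v:(209.5+(u+.5)/3,159.5+(v+.5)/3)#' fit.py; python3 fit.py | head -20
cat >> h.py <<'E'
from scipy.spatial.transform import Rotation as Ro
def W(L):
    p=np.load("case.npy"); c,s=np.cos(p[2]),np.sin(p[2]); return np.array([p[0]+c*L[0]-s*L[1],p[1]+s*L[0]+c*L[1],L[2]])
def go(target,box_yaw):
    """needed: turn first (tool frame, /pi*2 units), then shift in tool axes (units 0.5 m) of the turned tool. box_yaw = direction (rad) perpendicular to jaws"""
    s=observe(); R=s["eef_rot"]; a=box_yaw
    x=np.array([np.sin(a),-np.cos(a),0]); z=np.array([0,0,-1.]); y=np.cross(z,x); Rt=np.stack([x,y,z],1)
    if (R[:,0]@x)<0: print("note: half turn away"); 
    rv=Ro.from_matrix(R.T@Rt).as_rotvec()
    d=Rt.T@(np.array(target)-s["position"])
    print("turn units",(rv/(np.pi/2)).round(4),"deg",np.degrees(rv).round(2),"| shift units",(d/.5).round(4),"mm",(d*1000).round(1))
E
python3 - <<'E'
from h import *
p=np.load("case.npy"); np.set_printoptions(precision=4,suppress=True); print(p)
go(W((-.010,.045,.20)),p[2])
E
```

```text
[0.55701769 0.0169598  0.02051484] [[-1.08 -0.57]
 [ 0.09 -0.46]
 [-0.05  0.05]
 [-0.71  0.28]
 [-0.14  0.26]
 [-0.3   0.33]
 [-0.4  -2.73]
 [ 1.88 -0.65]
 [ 0.78 -2.13]
 [-0.23 -1.03]]
tab [ 0.46406314 -0.03495794  0.071     ]
hhinge [0.48410973 0.06047336 0.082     ]
htab [0.54609669 0.06174519 0.106     ]
inA [0.55701769 0.0169598  0.006     ]
disc [437.26315789 242.3037594 ] [423 228  29  30 665] [ 0.43485598 -0.35921558  0.032     ]
green [226.31052632 195.3       ] [219 181  15  29 190] [0.59055161 0.25257571 0.032     ]
blue [223.62189055 254.19402985] [216 240  16  29 201] [0.41845951 0.2604051  0.032     ]
ring [412.60437376 202.42942346] [388 178  50  50 503] [ 0.55794687 -0.30203798  0.        ]
ringcross [ 0.55739411 -0.30320445  0.        ]
discctr [ 0.43394929 -0.36073093  0.032     ]
[0.557  0.017  0.0205]
turn units [0.     0.0002 0.2415] deg [ 0.    0.02 21.73] | shift units [-1.262  -0.6317  0.0623] mm [-631.  -315.9   31.1]
```

```bash
python3 -m jog '[[[0,0,0,0,0,0.06,85],[0,0,0,0,0,0.06,85],[0,0,0,0,0,0.06,85],[0,0,0,0,0,0.06,85],[-0.04,-0.02,0,0,0,0,85],[-0.07,-0.035,0,0,0,0,85],[-0.07,-0.035,0,0,0,0,85],[-0.07,-0.035,0,0,0,0,85],[-0.07,-0.035,0,0,0,0,85],[-0.07,-0.035,0,0,0,0,85]]]' 20
python3 -m jog '[[[-0.07,-0.035,0,0,0,0,85],[-0.07,-0.035,0,0,0,0,85],[-0.07,-0.035,0,0,0,0,85],[-0.07,-0.035,0,0,0,0,85],[-0.07,-0.035,0,0,0,0,85],[-0.07,-0.035,0,0,0,0,60],[-0.07,-0.035,0,0,0,0,60],[-0.07,-0.035,0,0,0,0,60],[-0.07,-0.035,0,0,0,0,60],[-0.07,-0.035,0,0,0,0,60]]]'
python3 - <<'E'
from h import *
p=np.load("case.npy"); st(); go(W((-.010,.045,.15)),p[2])
c=camera("top"); cv2.imwrite("pics/top1.png",c["color"])
c=camera("side"); cv2.imwrite("pics/side1.png",c["color"])
E
```

```text
t: 1.23
position: [0.3367, -0.377, 0.2314]
eef_rot: [[0.022, -1.0, 0.0], [-1.0, -0.022, -0.0], [0.0, -0.0, -1.0]]
wrist_force: [1.6, -0.3, -0.5]
grip_width: 0.995
t: 2.07
position: [0.5038, -0.0227, 0.2316]
eef_rot: [[0.023, -1.0, 0.001], [-1.0, -0.023, -0.0], [0.0, -0.001, -1.0]]
wrist_force: [1.3, -0.2, -0.3]
grip_width: 0.702
t 2.07 pos [ 0.5038 -0.0227  0.2316] rotx [ 0.0229 -0.9997  0.0003] z [ 0.0008 -0.0003 -1.    ] F [ 1.2603 -0.1885 -0.2967] g 0.702 j [ -9.9238   3.5182 -16.2068  70.2258  -0.0073 168.7615]
turn units [-0.0005 -0.0002  0.0015] deg [-0.05 -0.02  0.14] | shift units [-0.1671 -0.0881  0.1633] mm [-83.6 -44.   81.6]
```

View pics/top1.png

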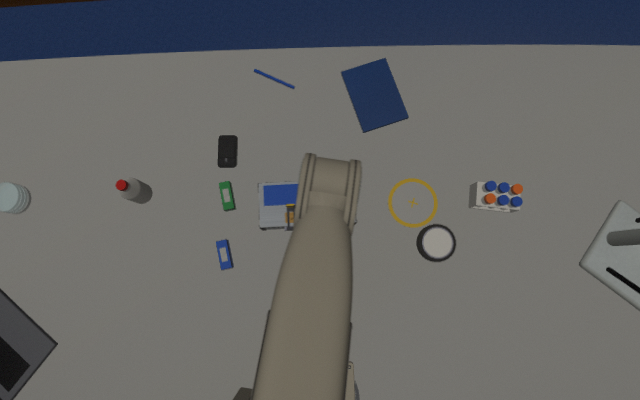

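View pics/side1.png

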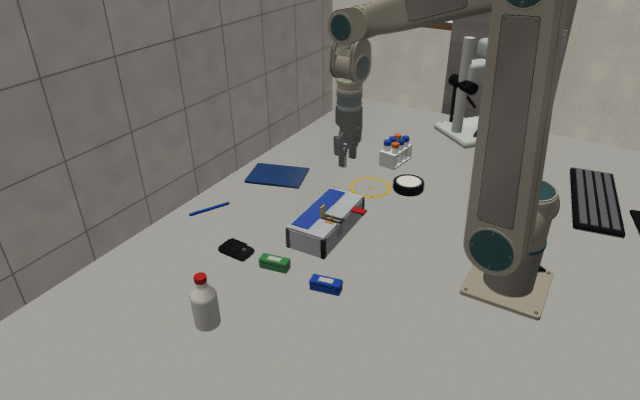

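Both views show only two slide boxes, green and blue, and nothing else was hidden behind the arm. Next I go over the hasp tab.

```bash
python3 -m jog '[[[-0.06,-0.03,0,0,0,0,50],[-0.055,-0.03,0.02,0,0,0,50],[-0.04,-0.02,0.04,0,0,0,50],[-0.012,-0.008,0.05,0,0,0,50],[0,0,0.03,0,0,0,50],[0,0,0.02,0,0,0,50],[0,0,0,0,0,0,50],[0,0,0,0,0,0,50],[0,0,0,0,0,0,50],[0,0,0,0,0,0,50]]]'
python3 - <<'E'
from h import *
p=np.load("case.npy"); st(); go(W((-.010,.045,.09)),p[2])
c=camera("top"); crop(c,250,150,390,260,5,"tz3.png")
c=camera("side"); crop(c,270,100,410,270,4,"sz3.png")
E
```

```text
t: 3.0
position: [0.5464, 0.0593, 0.1529]
eef_rot: [[0.022, -1.0, 0.003], [-1.0, -0.022, -0.0], [0.0, -0.003, -1.0]]
wrist_force: [0.6, 1.0, -0.1]
grip_width: 0.58
t 3.0 pos [0.5464 0.0593 0.1529] rotx [ 0.022  -0.9998  0.0001] z [ 0.0028 -0.0001 -1.    ] F [ 0.625   1.0068 -0.1405] g 0.58 j [ -0.5434  11.2647 -17.2189  61.3562  -0.0017 178.1955]
turn units [-0.0018 -0.0001  0.001 ] deg [-0.16 -0.01  0.09] | shift units [-0.0049  0.0006  0.1258] mm [-2.4  0.3 62.9]
```

View pics/sz3.png

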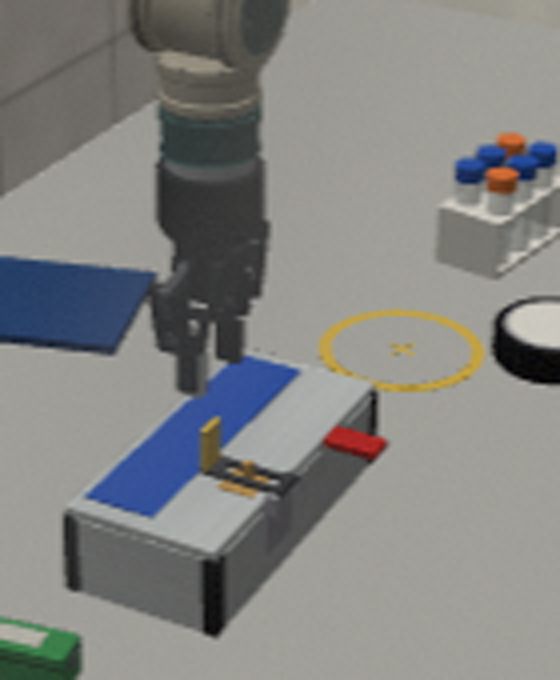

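Joint 6 is near its limit, so I make a half turn here to the equivalent grasp.

```bash
python3 -m jog '[[[0,0,0,0,0,-0.077,50],[0,0,0,0,0,-0.077,50],[0,0,0,0,0,-0.077,50],[0,0,0,0,0,-0.077,50],[0,0,0,0,0,-0.077,50],[0,0,0,0,0,-0.077,50],[0,0,0,0,0,-0.077,50],[0,0,0,0,0,-0.077,50],[0,0,0,0,0,-0.077,50],[0,0,0,0,0,-0.077,50]]]'
python3 -m jog '[[[0,0,0,0,0,-0.077,50],[0,0,0,0,0,-0.077,50],[0,0,0,0,0,-0.077,50],[0,0,0,0,0,-0.077,50],[0,0,0,0,0,-0.077,50],[0,0,0,0,0,-0.077,50],[0,0,0,0,0,-0.077,50],[0,0,0,0,0,-0.077,50],[0,0,0,0,0,-0.077,50],[0,0,0,0,0,-0.077,50]]]'
python3 -m jog '[[[0,0,0,0,0,-0.077,50],[0,0,0,0,0,-0.077,50],[0,0,0,0,0,-0.077,50],[0,0,0,0,0,-0.077,50],[0,0,0,0,0,-0.077,50],[0,0,0,0,0,-0.075,50],[0,0,0,0,0,0,50],[0,0,0,0,0,0,50],[0,0,0,0,0,0,50],[0,0,0,0,0,0,50]]]'
cat >> h.py <<'E'
def go(target,box_yaw):
    s=observe(); R=s["eef_rot"]; a=box_yaw
    x=np.array([-np.sin(a),np.cos(a),0]); z=np.array([0,0,-1.]); y=np.cross(z,x); Rt=np.stack([x,y,z],1)
    rv=Ro.from_matrix(R.T@Rt).as_rotvec(); d=Rt.T@(np.array(target)-s["position"])
    print("turn units",(rv/(np.pi/2)).round(4),"deg",np.degrees(rv).round(2),"| shift units",(d/.5).round(4),"mm",(d*1000).round(1))
E
python3 - <<'E'
from h import *
p=np.load("case.npy"); st(); go(W((-.010,.045,.09)),p[2])
E
```

```text
t: 3.93
position: [0.5458, 0.0597, 0.1521]
eef_rot: [[0.945, -0.327, 0.001], [-0.327, -0.945, 0.0], [0.001, -0.0, -1.0]]
wrist_force: [0.2, 1.5, 0.5]
grip_width: 0.587
t: 4.77
position: [0.5459, 0.0597, 0.1522]
eef_rot: [[0.64, 0.769, 0.002], [0.769, -0.64, -0.0], [0.001, 0.001, -1.0]]
wrist_force: [-0.4, 0.4, 1.0]
grip_width: 0.585
t: 5.6
position: [0.5455, 0.0598, 0.1516]
eef_rot: [[-0.021, 1.0, 0.0], [1.0, 0.021, -0.0], [-0.0, 0.0, -1.0]]
wrist_force: [-0.0, 0.0, 0.5]
grip_width: 0.584
t 5.6 pos [0.5455 0.0598 0.1516] rotx [-0.021   0.9998 -0.    ] z [ 0.0004 -0.     -1.    ] F [-0.022   0.0238  0.5209] g 0.584 j [ -0.4944  11.3342 -17.3072  61.3364  -0.0008  -1.699 ]
turn units [0.0002 0.     0.0003] deg [0.02 0.   0.03] | shift units [0.0039 0.0013 0.1231] mm [ 1.9  0.7 61.6]
```

```bash
python3 -m jog '[[[0.004,0.001,0.02,0,0,0,50],[0,0,0.025,0,0,0,50],[0,0,0.025,0,0,0,50],[0,0,0.025,0,0,0,50],[0,0,0.018,0,0,0,50],[0,0,0.01,0,0,0,50],[0,0,0,0,0,0,22],[0,0,0,0,0,0,22],[0,0,0,0,0,0,20],[0,0,0,0,0,0,20]]]' 20
python3 - <<'E'
from h import *
p=np.load("case.npy"); st(); go(W((-.010,.045,.09)),p[2])
c=camera("side"); crop(c,270,100,410,270,4,"sz4.png")
E
```

```text
t: 6.43
position: [0.5457, 0.0628, 0.0901]
eef_rot: [[-0.024, 1.0, 0.0], [1.0, 0.024, 0.002], [0.002, 0.0, -1.0]]
wrist_force: [-0.9, 4.3, -1.1]
grip_width: 0.272
t 6.43 pos [0.5457 0.0628 0.0901] rotx [-0.0235  0.9997  0.0022] z [ 0.      0.0022 -1.    ] F [-0.8753  4.2958 -1.0928] g 0.272 j [ -0.2412  14.8269 -21.1368  54.0355   0.1258  -1.5902]
turn units [ 0.     -0.0014  0.0019] deg [ 0.   -0.13  0.17] | shift units [-0.0022  0.0007  0.0002] mm [-1.1  0.3  0.1]
```

View pics/sz4.png

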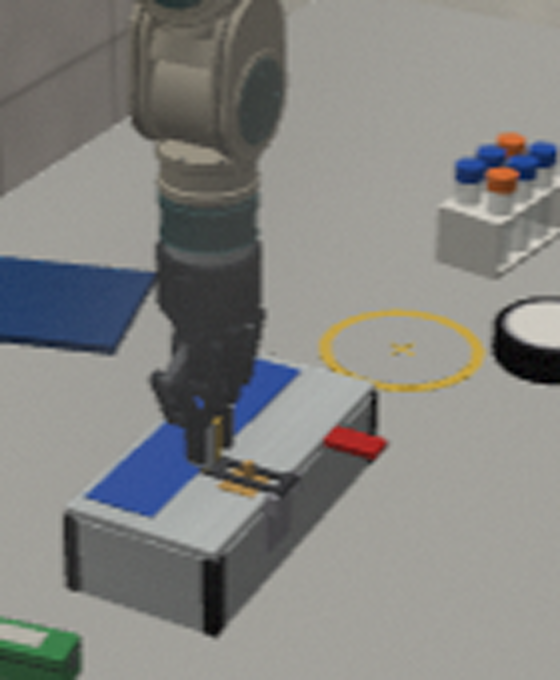

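Run:
```python
import numpy as np
r=.0676; f=np.radians(23.5+np.linspace(0,102,16)); x=r*np.cos(f); z=r*np.sin(f)
print(np.round(np.diff(x)/.5,4)); print(np.round(-np.diff(z)/.5,4)); print((x[-1]-x[0])*1000,(z[-1]-z[0])*1000)
```

```text
[-0.0073 -0.0089 -0.0104 -0.0118 -0.013  -0.014  -0.0148 -0.0155 -0.0159
 -0.016  -0.016  -0.0157 -0.0152 -0.0145 -0.0136]
[-0.0143 -0.0133 -0.0122 -0.0109 -0.0094 -0.0078 -0.0061 -0.0043 -0.0024
 -0.0005  0.0014  0.0033  0.0051  0.0069  0.0085]
-101.2487808344939 28.078771981540534
```

```bash
python3 -m jog '[[[0,-0.007,-0.014,0,0,0,20],[0,-0.009,-0.013,0,0,0,20],[0,-0.0105,-0.012,0,0,0,20],[0,-0.012,-0.011,0,0,0,20],[0,-0.013,-0.0095,0,0,0,20],[0,-0.014,-0.008,0,0,0,20],[0,-0.015,-0.006,0,0,0,20],[0,-0.0155,-0.0045,0,0,0,20],[0,-0.016,-0.0025,0,0,0,20],[0,-0.016,-0.0005,0,0,0,20]]]'
python3 -m jog '[[[0,-0.016,0.0015,0,0,0,20],[0,-0.016,0.003,0,0,0,20],[0,-0.015,0.005,0,0,0,20],[0,-0.0145,0.007,0,0,0,20],[0,-0.0135,0.0085,0,0,0,20],[0,0,0,0,0,0,20],[0,0,0,0,0,0,20],[0,0,0,0,0,0,20],[0,0,0,0,0,0,20],[0,0,0,0,0,0,20]]]'
python3 - <<'E'
from h import *
st()
c=camera("side"); crop(c,270,100,410,270,4,"sz5.png")
E
```

```text
t: 7.32
position: [0.485, 0.0611, 0.1329]
eef_rot: [[-0.023, 1.0, 0.008], [1.0, 0.023, 0.002], [0.002, 0.008, -1.0]]
wrist_force: [2.3, 4.8, 2.1]
grip_width: 0.271
t: 8.15
position: [0.4444, 0.0599, 0.1195]
eef_rot: [[-0.023, 1.0, 0.001], [1.0, 0.023, 0.001], [0.001, 0.001, -1.0]]
wrist_force: [-4.0, 4.8, 8.6]
grip_width: 0.271
t 8.15 pos [0.4444 0.0599 0.1195] rotx [-0.023   0.9997  0.001 ] z [ 0.0006  0.001  -1.    ] F [-4.0462  4.8118  8.6084] g 0.271 j [ -0.6269   3.1849 -31.1048  55.6759   0.0597  -1.9469]
```

View pics/sz5.png

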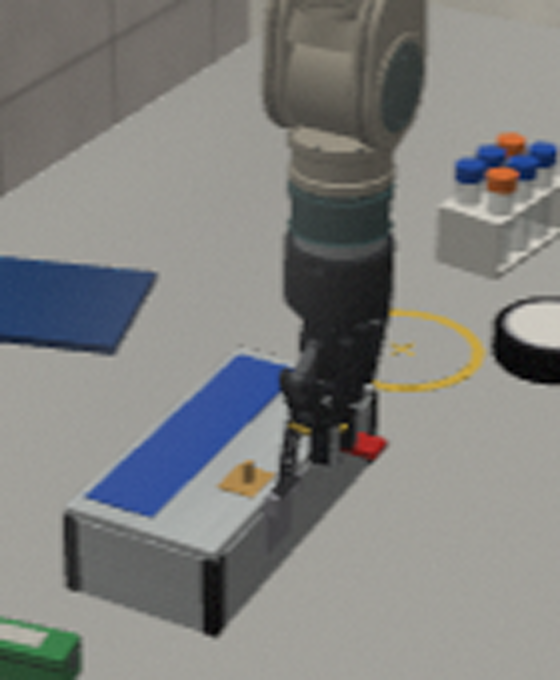

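```bash
python3 -m jog '[[[0,0,0,0,0,0,50],[0,0,0,0,0,0,50],[0,0,0,0,0,0,50],[0,0,0,0,0,0,50],[0,0,0,0,0,0,50],[0,0,-0.03,0,0,0,50],[0,0,-0.05,0,0,0,50],[0,0,-0.05,0,0,0,50],[0,0,0,0,0,0,50],[0,0,0,0,0,0,50]]]'
python3 - <<'E'
from h import *
p=np.load("case.npy"); p[1]+=.002; np.save("case.npy",p); st(); go(W((-.094,-.05,.052)),p[2])
c=camera("side"); crop(c,270,100,410,270,4,"sz6.png")
E
```

```text
t: 9.03
position: [0.4459, 0.0593, 0.1843]
eef_rot: [[-0.023, 1.0, 0.004], [1.0, 0.023, -0.0], [-0.0, 0.004, -1.0]]
wrist_force: [-0.2, 0.8, -0.1]
grip_width: 0.581
t 9.03 pos [0.4459 0.0593 0.1843] rotx [-0.0226  0.9997 -0.0005] z [ 0.0038 -0.0004 -1.    ] F [-0.1848  0.7729 -0.0934] g 0.581 j [ -0.6506  -0.4049 -26.1887  63.9981  -0.0204  -1.9468]
turn units [0.0024 0.0003 0.0013] deg [0.22 0.03 0.12] | shift units [-0.1853  0.0325  0.2646] mm [-92.6  16.3 132.3]
```

View pics/sz6.png

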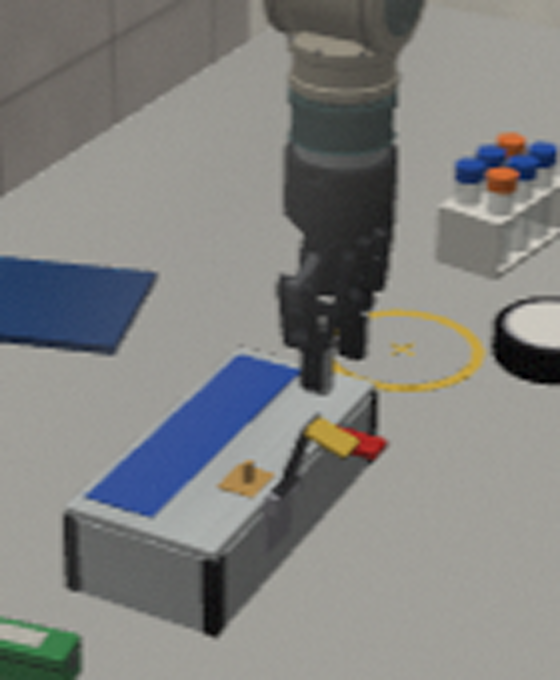

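```bash
python3 -m jog '[[[-0.06,0.01,0,0,0,0,50],[-0.06,0.011,0,0,0,0,50],[-0.045,0.01,0,0,0,0,50],[-0.02,0.0015,0.04,0,0,0,50],[0,0,0.06,0,0,0,50],[0,0,0.06,0,0,0,50],[0,0,0.05,0,0,0,50],[0,0,0.03,0,0,0,50],[0,0,0.02,0,0,0,50],[0,0,0,0,0,0,50]]]'
python3 - <<'E'
from h import *
p=np.load("case.npy"); st(); go(W((-.094,-.05,.052)),p[2])
c=camera("side"); crop(c,270,100,410,270,4,"sz7.png")
c=camera("top"); crop(c,270,160,390,260,5,"tz7.png")
E
```

```text
t: 9.92
position: [0.4593, -0.032, 0.0496]
eef_rot: [[-0.023, 1.0, -0.007], [1.0, 0.023, 0.001], [0.002, -0.007, -1.0]]
wrist_force: [-0.9, 0.7, -0.7]
grip_width: 0.583
t 9.92 pos [ 0.4593 -0.032   0.0496] rotx [-0.0227  0.9997  0.0015] z [-0.0069  0.0014 -1.    ] F [-0.9469  0.6641 -0.6995] g 0.583 j [-12.0282   9.7904 -33.712   46.9025  -0.0071 -13.3285]
turn units [-0.0044 -0.001   0.0014] deg [-0.4  -0.09  0.12] | shift units [-0.0022  0.0094 -0.0048] mm [-1.1  4.7 -2.4]
```

View pics/sz7.png

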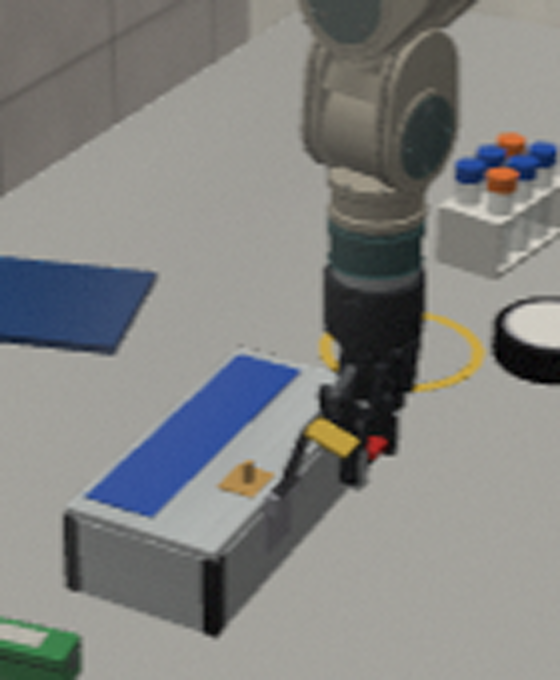

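```bash
python3 -m jog '[[[-0.001,0.006,-0.003,0,0,0,50],[0,0,0,0,0,0,35],[0,0,0,0,0,0,22],[0,0,0,0,0,0,20],[0,0,0,0,0,0,20],[0,0,0,0,0,0,20],[0,0,0,0,0,0,20],[0,0,0,0,0,0,20],[0,0,0,0,0,0,20],[0,0,0,0,0,0,20]]]' 30
python3 - <<'E'
from h import *
p=np.load("case.npy"); st(); go(W((-.094,-.05,.052)),p[2])
import numpy as np
r=.158; f=np.radians(1.8+np.linspace(0,95,31)); x=-r*np.cos(f); z=r*np.sin(f)
print(np.round(np.diff(x)/.5,4)); print(np.round(-np.diff(z)/.5,4))
E
```

```text
t: 10.85
position: [0.4674, -0.0343, 0.0559]
eef_rot: [[-0.023, 1.0, 0.003], [1.0, 0.023, -0.003], [-0.003, 0.003, -1.0]]
wrist_force: [-0.8, -4.3, 6.2]
grip_width: 0.276
t 10.85 pos [ 0.4674 -0.0343  0.0559] rotx [-0.0225  0.9997 -0.0032] z [ 0.0032 -0.0032 -1.    ] F [-0.8368 -4.2508  6.2254] g 0.276 j [-12.0251   9.6619 -32.8977  47.2209  -0.1386 -13.3164]
turn units [0.002  0.0021 0.0013] deg [0.18 0.19 0.12] | shift units [ 0.0029 -0.0066  0.0077] mm [ 1.4 -3.3  3.9]
[0.001  0.002  0.0029 0.0039 0.0048 0.0057 0.0066 0.0075 0.0084 0.0092
 0.01   0.0108 0.0115 0.0123 0.0129 0.0135 0.0141 0.0147 0.0152 0.0156
 0.016  0.0164 0.0167 0.017  0.0172 0.0173 0.0174 0.0175 0.0175 0.0174]
[-0.0174 -0.0173 -0.0172 -0.017  -0.0168 -0.0165 -0.0161 -0.0158 -0.0153
 -0.0148 -0.0143 -0.0137 -0.0131 -0.0124 -0.0117 -0.011  -0.0103 -0.0095
 -0.0086 -0.0078 -0.0069 -0.006  -0.0051 -0.0042 -0.0032 -0.0023 -0.0013
 -0.0003  0.0006  0.0016]
```

```bash
python3 -m jog '[[[0,0.001,-0.0174,0,0,0,20],[0,0.002,-0.0173,0,0,0,20],[0,0.003,-0.0172,0,0,0,20],[0,0.004,-0.017,0,0,0,20],[0,0.005,-0.0168,0,0,0,20],[0,0.0057,-0.0165,0,0,0,20],[0,0.0066,-0.016,0,0,0,20],[0,0.0075,-0.0158,0,0,0,20],[0,0.0084,-0.0153,0,0,0,20],[0,0.0092,-0.0148,0,0,0,20]]]'
python3 -m jog '[[[0,0.01,-0.0143,0,0,0,20],[0,0.0108,-0.0137,0,0,0,20],[0,0.0115,-0.013,0,0,0,20],[0,0.0123,-0.0124,0,0,0,20],[0,0.013,-0.0117,0,0,0,20],[0,0.0135,-0.011,0,0,0,20],[0,0.014,-0.0103,0,0,0,20],[0,0.0147,-0.0095,0,0,0,20],[0,0.0152,-0.0086,0,0,0,20],[0,0.0156,-0.0078,0,0,0,20]]]'
python3 - <<'E'
from h import *
p=np.load("case.npy"); st()
s=observe(); g=s["position"]+np.array([0,0,.019]); h=W((.064,-.05,.066)); d=g-h; print("r",np.hypot(d[0],d[2]),"ang",np.degrees(np.arctan2(d[2],-d[0])))
c=camera("side"); crop(c,270,50,430,270,3.5,"sz8.png")
E
```

```text
t: 11.68
position: [0.4916, -0.0336, 0.1358]
eef_rot: [[-0.022, 1.0, -0.001], [1.0, 0.022, -0.003], [-0.003, -0.001, -1.0]]
wrist_force: [2.9, -4.9, -7.1]
grip_width: 0.268
t: 12.52
position: [0.5541, -0.0318, 0.1907]
eef_rot: [[-0.022, 1.0, -0.008], [1.0, 0.022, -0.002], [-0.002, -0.008, -1.0]]
wrist_force: [-3.2, -5.4, -3.1]
grip_width: 0.269
t 12.52 pos [ 0.5541 -0.0318  0.1907] rotx [-0.0221  0.9998 -0.0019] z [-0.0076 -0.0021 -1.    ] F [-3.2484 -5.3758 -3.1361] g 0.269 j [ -9.8566  10.5074 -13.2996  66.5987  -0.1922 -11.1214]
r 0.15892441173926594 ang 64.70312522165372
```

View pics/sz8.png

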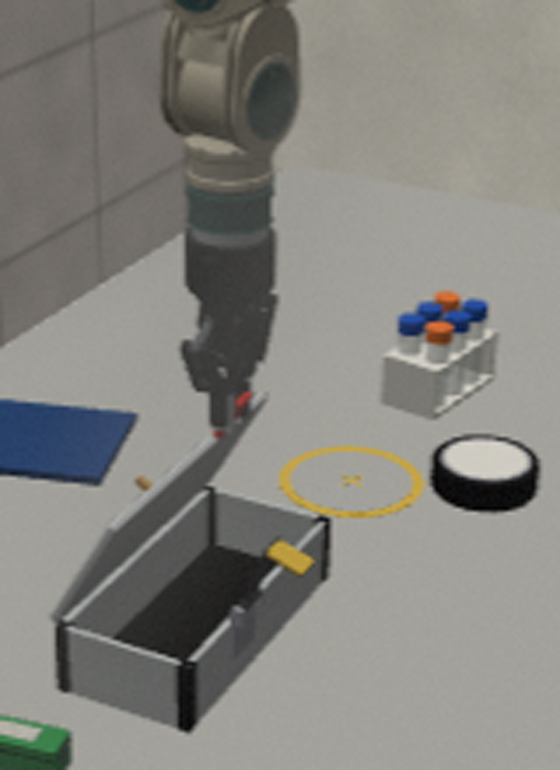

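```bash
python3 -m jog '[[[0,0.016,-0.0069,0,0,0,20],[0,0.0164,-0.006,0,0,0,20],[0,0.0167,-0.0051,0,0,0,20],[0,0.017,-0.0042,0,0,0,20],[0,0.0172,-0.0032,0,0,0,20],[0,0.0173,-0.0023,0,0,0,20],[0,0.0174,-0.0013,0,0,0,20],[0,0.0175,-0.0003,0,0,0,20],[0,0.0175,0.0006,0,0,0,20],[0,0.0174,0.0016,0,0,0,20]]]'
python3 - <<'E'
from h import *
p=np.load("case.npy"); st()
s=observe(); g=s["position"]+np.array([0,0,.019]); h=W((.064,-.05,.066)); d=g-h; print("r",np.hypot(d[0],d[2]),"ang",np.degrees(np.arctan2(d[2],-d[0])))
E
python3 -m jog '[[[0,0,0,0,0,0,20],[0,0,0,0,0,0,20],[0,0,0,0,0,0,50],[0,0,0,0,0,0,50],[0,0,0,0,0,0,50],[0,0,0,0,0,0,50],[0,0,-0.03,0,0,0,50],[0,0,-0.05,0,0,0,50],[0,0,-0.05,0,0,0,50],[0,0,0,0,0,0,50]]]'
python3 - <<'E'
from h import *
st()
c=camera("side"); crop(c,200,50,430,310,2.5,"sz9.png")
c=camera("top"); crop(c,190,100,390,280,4,"tz9.png")
E
```

```text
t: 13.4
position: [0.6402, -0.0294, 0.2054]
eef_rot: [[-0.022, 1.0, -0.005], [1.0, 0.022, -0.001], [-0.001, -0.005, -1.0]]
wrist_force: [-3.7, -2.9, 0.5]
grip_width: 0.273
t 13.4 pos [ 0.6402 -0.0294  0.2054] rotx [-0.0222  0.9998 -0.0006] z [-0.0051 -0.0007 -1.    ] F [-3.7203 -2.9203  0.4505] g 0.273 j [-8.3625 18.4204 -1.2083 70.6552 -0.0849 -9.6366]
r 0.15941095525388316 ang 96.56058612812163
t: 14.23
position: [0.6454, -0.029, 0.2776]
eef_rot: [[-0.023, 1.0, 0.011], [1.0, 0.023, -0.001], [-0.001, 0.011, -1.0]]
wrist_force: [0.9, -0.3, 0.8]
grip_width: 0.586
t 14.23 pos [ 0.6454 -0.029   0.2776] rotx [-0.0231  0.9997 -0.0011] z [ 0.0106 -0.0008 -0.9999] F [ 0.9298 -0.3278  0.8289] g 0.586 j [-8.323  16.5041  4.9186 77.808   0.0402 -9.6443]
```

View pics/sz9.png

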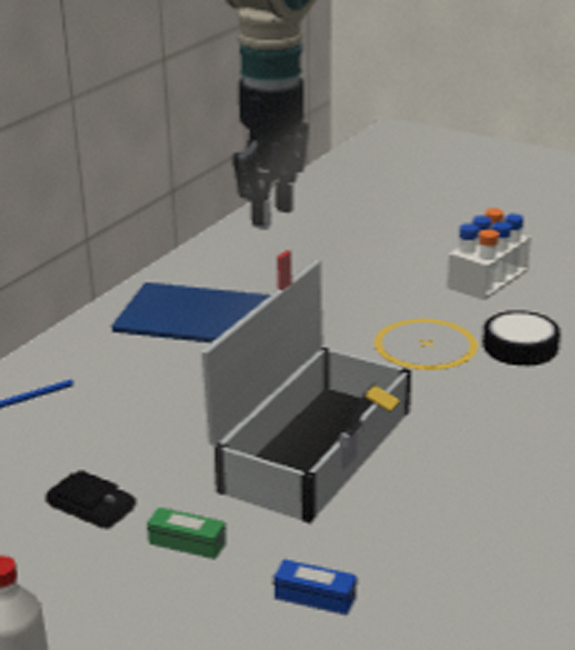

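View pics/tz9.png

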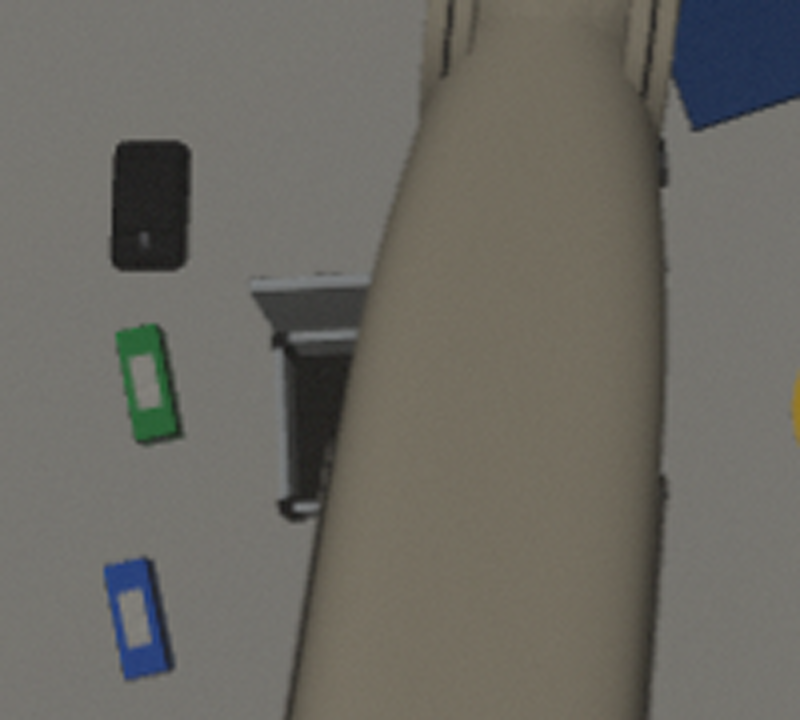

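Run:
```python
from h import *
go((.5905,.2548,.06),np.radians(10.6))
```

```text
turn units [ 0.0027  0.0004 -0.1031] deg [ 0.25  0.03 -9.28] | shift units [5.771e-01 2.000e-04 4.264e-01] mm [2.885e+02 1.000e-01 2.132e+02]
```

```bash
python3 -m jog '[[[0,0,0,0.0013,0,-0.0515,60],[0,0,0,0.0013,0,-0.0515,60],[0.05,0,0,0,0,0,60],[0.08,0,0,0,0,0,60],[0.08,0,0,0,0,0,60],[0.08,0,0,0,0,0,60],[0.08,0,0,0,0,0,60],[0.08,0,0,0,0,0,60],[0.08,0,0,0,0,0,60],[0.047,0,0.04,0,0,0,60]]]'
python3 -m jog '[[[0,0,0.06,0,0,0,60],[0,0,0.07,0,0,0,60],[0,0,0.07,0,0,0,60],[0,0,0.06,0,0,0,60],[0,0,0.05,0,0,0,60],[0,0,0.03,0,0,0,60],[0,0,0.02,0,0,0,60],[0,0,0,0,0,0,60],[0,0,0,0,0,0,60],[0,0,0,0,0,0,60]]]'
python3 - <<'E'
from h import *
st(); go((.5905,.2548,.006),np.radians(10.6))
c=camera("side"); crop(c,200,150,360,310,4,"sz10.png")
E
```

```text
t: 15.17
position: [0.5899, 0.2591, 0.254]
eef_rot: [[-0.186, 0.982, 0.001], [0.982, 0.186, 0.003], [0.003, 0.002, -1.0]]
wrist_force: [0.6, 0.2, 0.7]
grip_width: 0.703
t: 16.0
position: [0.5895, 0.2549, 0.0724]
eef_rot: [[-0.184, 0.983, -0.002], [0.983, 0.184, 0.0], [0.001, -0.002, -1.0]]
wrist_force: [0.3, 0.2, -0.2]
grip_width: 0.704
t 16.0 pos [0.5895 0.2549 0.0724] rotx [-0.1836  0.983   0.0007] z [-0.0021  0.0003 -1.    ] F [ 0.3081  0.2225 -0.1569] g 0.704 j [17.5939 24.3618 -9.8075 55.9374  0.0525  7.0149]
turn units [-0.0012 -0.0004 -0.0002] deg [-0.11 -0.04 -0.02] | shift units [-0.0005  0.0018  0.1327] mm [-0.3  0.9 66.4]
```

View pics/sz10.png

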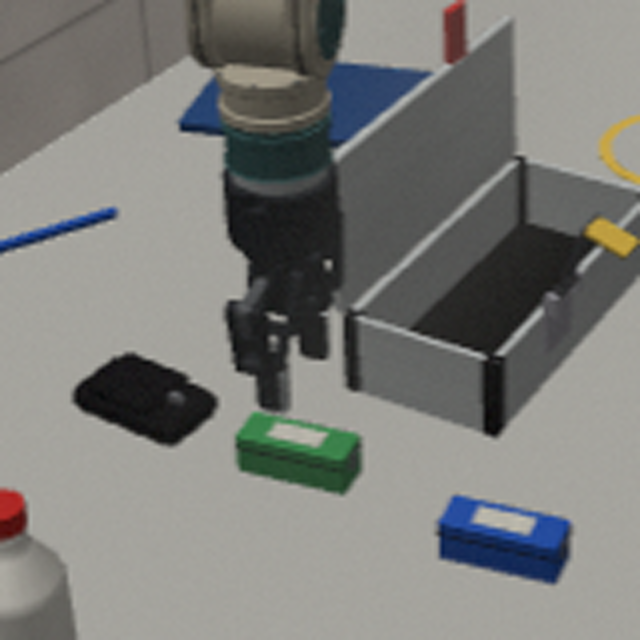

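```bash
python3 -m jog '[[[0,0.002,0.03,0,0,0,60],[0,0,0.035,0,0,0,60],[0,0,0.03,0,0,0,60],[0,0,0.02,0,0,0,60],[0,0,0.012,0,0,0,60],[0,0,0.005,0,0,0,60],[0,0,0,0,0,0,45],[0,0,0,0,0,0,28],[0,0,0,0,0,0,28],[0,0,0,0,0,0,28]]]' 50
python3 - <<'E'
from h import *
st(); go((.5905,.2548,.006),np.radians(10.6))
E
python3 -m jog '[[[0,0,0,0,0,0,26],[0,0,0,0,0,0,26],[0,0,0,0,0,0,26],[0,0,0,0,0,0,26],[0,0,-0.02,0,0,0,26],[0,0,-0.03,0,0,0,26],[0,0,-0.03,0,0,0,26],[0,0,-0.03,0,0,0,26],[0,0,0,0,0,0,26],[0,0,0,0,0,0,26]]]'
python3 - <<'E'
from h import *
st(); p=np.load("case.npy"); go(W((0,.06,.012)),p[2])
c=camera("side"); crop(c,200,150,360,310,4,"sz11.png")
E
```

```text
t: 16.88
position: [0.5904, 0.2551, 0.0064]
eef_rot: [[-0.184, 0.983, -0.002], [0.983, 0.184, 0.0], [0.001, -0.002, -1.0]]
wrist_force: [1.3, 0.5, 3.3]
grip_width: 0.365
t 16.88 pos [0.5904 0.2551 0.0064] rotx [-0.1836  0.983   0.0006] z [-0.0017  0.0003 -1.    ] F [1.2756 0.5139 3.3414] g 0.365 j [ 17.5869  28.5317 -12.6036  48.9541   0.0465   7.0088]
turn units [-0.001  -0.0004 -0.0002] deg [-0.09 -0.04 -0.02] | shift units [-0.0005  0.0001  0.0008] mm [-0.3  0.   0.4]
t: 17.72
position: [0.59, 0.2549, 0.0609]
eef_rot: [[-0.184, 0.983, -0.003], [0.983, 0.184, 0.0], [0.001, -0.003, -1.0]]
wrist_force: [-0.4, 0.3, -0.5]
grip_width: 0.363
t 17.72 pos [0.59   0.2549 0.0609] rotx [-0.1835  0.983   0.0005] z [-0.0026  0.0001 -1.    ] F [-0.3757  0.2548 -0.5168] g 0.363 j [ 17.5826  25.0813 -10.2917  54.7702   0.049    7.0066]
turn units [-0.0017 -0.0002  0.1044] deg [-0.15 -0.02  9.4 ] | shift units [-0.3504 -0.0756  0.0977] mm [-175.2  -37.8   48.9]
```

View pics/sz11.png

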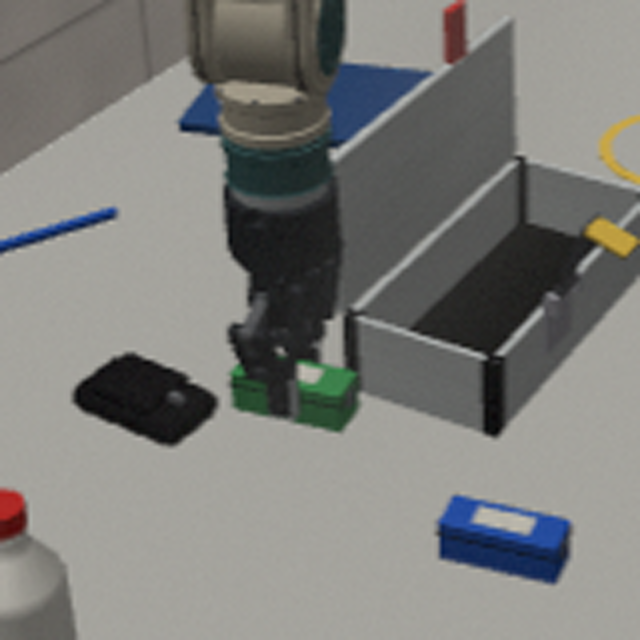

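```bash
python3 -m jog '[[[0,0,-0.06,0,0,0,26],[0,0,-0.07,0,0,0.052,26],[0,0,-0.02,0,0,0.052,26],[-0.04,-0.01,0,0,0,0,26],[-0.07,-0.015,0,0,0,0,26],[-0.07,-0.015,0,0,0,0,26],[-0.07,-0.015,0,0,0,0,26],[-0.06,-0.012,0,0,0,0,26],[-0.03,-0.008,0,0,0,0,26],[-0.01,0,0,0,0,0,26]]]'
python3 - <<'E'
from h import *
st(); p=np.load("case.npy"); go(W((0,.06,.012)),p[2])
c=camera("side"); crop(c,200,120,380,310,4,"sz12.png")
E
```

```text
t: 18.6
position: [0.5536, 0.0765, 0.1335]
eef_rot: [[-0.018, 1.0, -0.009], [1.0, 0.018, -0.001], [-0.001, -0.009, -1.0]]
wrist_force: [-0.6, 0.2, -1.8]
grip_width: 0.364
t 18.6 pos [0.5536 0.0765 0.1335] rotx [-0.0181  0.9998 -0.0011] z [-0.0085 -0.0012 -1.    ] F [-0.6424  0.1904 -1.7712] g 0.364 j [  1.2722  13.5604 -16.8565  60.0739  -0.0607   0.2352]
turn units [-0.0055  0.0007 -0.0015] deg [-0.49  0.06 -0.14] | shift units [0.0048 0.0046 0.2431] mm [  2.4   2.3 121.5]
```

View pics/sz12.png

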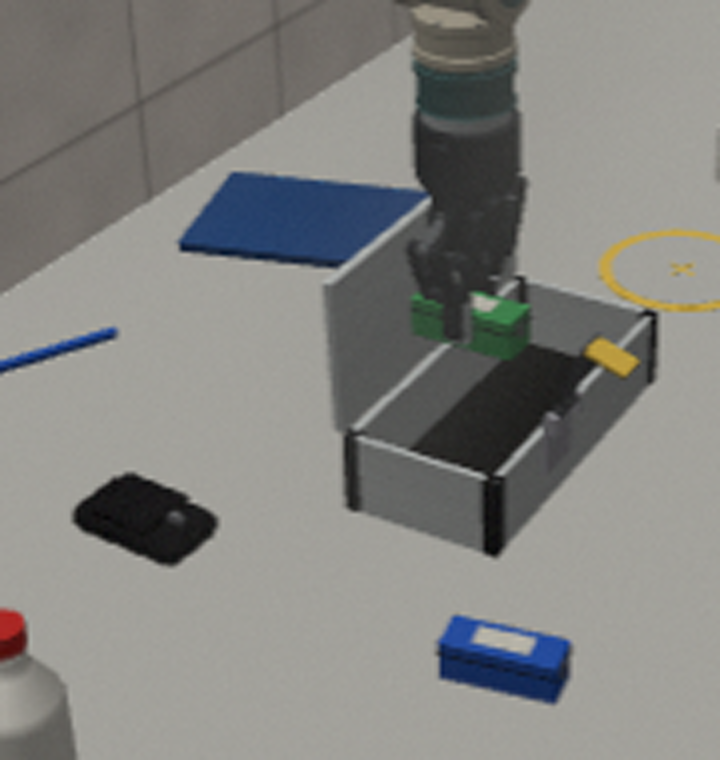

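```bash
python3 -m jog '[[[0.003,0.002,0.02,0,0,0,26],[0,0,0.04,0,0,0,26],[0,0,0.045,0,0,0,26],[0,0,0.045,0,0,0,26],[0,0,0.04,0,0,0,26],[0,0,0.025,0,0,0,26],[0,0,0.014,0,0,0,26],[0,0,0.008,0,0,0,26],[0,0,0,0,0,0,26],[0,0,0,0,0,0,26]]]'
python3 - <<'E'
from h import *
st(); p=np.load("case.npy"); go(W((0,.06,.0125)),p[2])
c=camera("side"); crop(c,200,120,380,310,4,"sz13.png")
E
```

```text
t: 19.48
position: [0.5571, 0.0811, 0.0171]
eef_rot: [[-0.022, 1.0, -0.003], [1.0, 0.022, -0.0], [-0.0, -0.003, -1.0]]
wrist_force: [-0.3, -0.6, -0.2]
grip_width: 0.366
t 19.48 pos [0.5571 0.0811 0.0171] rotx [-0.022   0.9998 -0.0002] z [-0.0033 -0.0003 -1.    ] F [-0.3293 -0.6488 -0.2318] g 0.366 j [  1.7041  21.1937 -22.8416  46.154   -0.0097   0.4421]
turn units [-0.0021  0.0001  0.001 ] deg [-0.19  0.01  0.09] | shift units [-0.0042 -0.0028  0.0092] mm [-2.1 -1.4  4.6]
```

View pics/sz13.png

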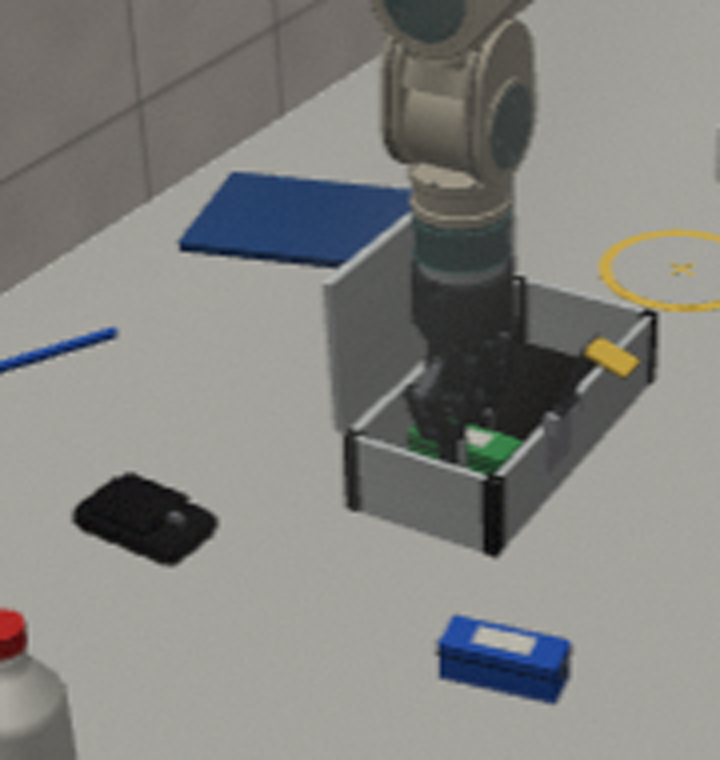

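```bash
python3 -m jog '[[[0,0,0.004,0,0,0,26],[0,0,0.004,0,0,0,26],[0,0,0,0,0,0,26],[0,0,0,0,0,0,50],[0,0,0,0,0,0,50],[0,0,0,0,0,0,50],[0,0,0,0,0,0,50],[0,0,-0.02,0,0,0,50],[0,0,-0.06,0,0,0,50],[0,0,-0.07,0,0,0,50]]]'
python3 -m jog '[[[0,0,-0.08,0,0,0,50],[0,0,-0.07,0,0,0,50],[0,0,0,0,0,0,60],[0,0,0,0,0,0,60],[0,0,0,0,0,0,60],[0,0,0,0,0,0,60],[0,0,0,0,0,0,60],[0,0,0,0,0,0,60],[0,0,0,0,0,0,60],[0,0,0,0,0,0,60]]]'
python3 - <<'E'
from h import *
st(); go((.4185,.2622,.06),np.radians(9.1))
c=camera("side"); crop(c,200,120,380,310,4,"sz14.png")
E
```

```text
t: 20.37
position: [0.5542, 0.0804, 0.0869]
eef_rot: [[-0.021, 1.0, -0.01], [1.0, 0.021, -0.001], [-0.0, -0.01, -1.0]]
wrist_force: [0.5, -0.3, -0.3]
grip_width: 0.586
t: 21.2
position: [0.5566, 0.0805, 0.162]
eef_rot: [[-0.021, 1.0, -0.006], [1.0, 0.021, -0.0], [-0.0, -0.006, -1.0]]
wrist_force: [0.5, -0.2, 0.2]
grip_width: 0.699
t 21.2 pos [0.5566 0.0805 0.162 ] rotx [-0.0212  0.9998 -0.0003] z [-0.0057 -0.0005 -1.    ] F [ 0.5233 -0.2449  0.2465] g 0.699 j [  1.6522  12.4043 -14.6043  63.3191  -0.0174   0.4374]
turn units [-0.0036 -0.     -0.0876] deg [-0.33 -0.   -7.89] | shift units [ 0.4025 -0.2153  0.204 ] mm [ 201.3 -107.6  102. ]
```

View pics/sz14.png

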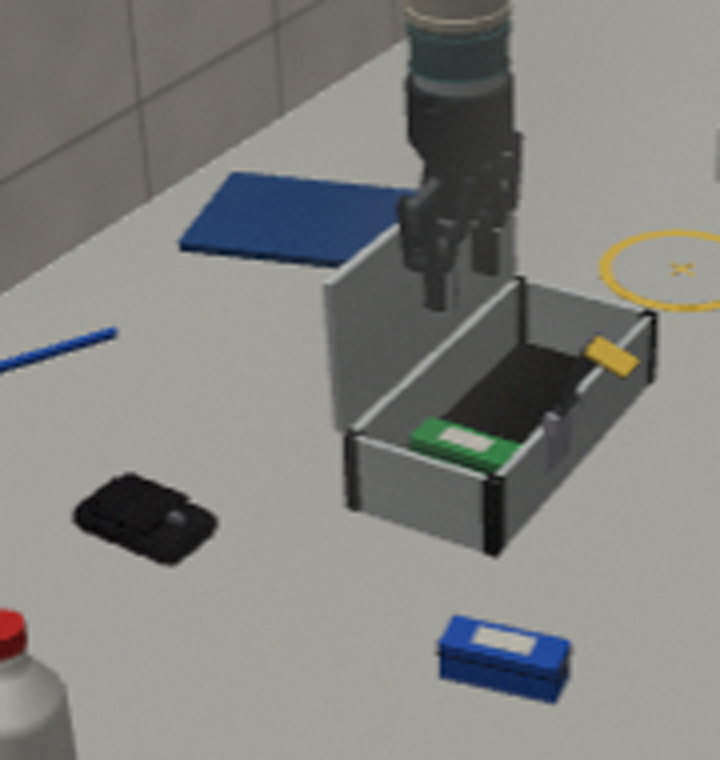

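```bash
python3 -m jog '[[[0,0,0,0,0,-0.044,60],[0.04,0,0,0,0,-0.0436,60],[0.07,0,0,0,0,0,60],[0.08,0,0,0,0,0,60],[0.075,-0.02,0,0,0,0,60],[0.07,-0.04,0,0,0,0,60],[0.05,-0.055,0,0,0,0,60],[0.02,-0.055,0.04,0,0,0,60],[0,-0.035,0.07,0,0,0,60],[0,-0.008,0.07,0,0,0,60]]]'
python3 - <<'E'
from h import *
st(); go((.4185,.2622,.006),np.radians(9.1))
c=camera("side"); crop(c,200,120,380,310,4,"sz15.png")
E
```

```text
t: 22.08
position: [0.4185, 0.2646, 0.0734]
eef_rot: [[-0.161, 0.987, -0.003], [0.987, 0.161, 0.0], [0.001, -0.003, -1.0]]
wrist_force: [-0.4, 0.1, -1.2]
grip_width: 0.702
t 22.08 pos [0.4185 0.2646 0.0734] rotx [-0.1611  0.9869  0.0008] z [-0.0031  0.0003 -1.    ] F [-0.4064  0.0709 -1.2291] g 0.702 j [ 24.763   11.019  -28.5334  50.5981   0.0914  15.49  ]
turn units [-0.0019 -0.0005  0.0019] deg [-0.17 -0.05  0.17] | shift units [-0.0047 -0.0008  0.1349] mm [-2.4 -0.4 67.4]
```

View pics/sz15.png

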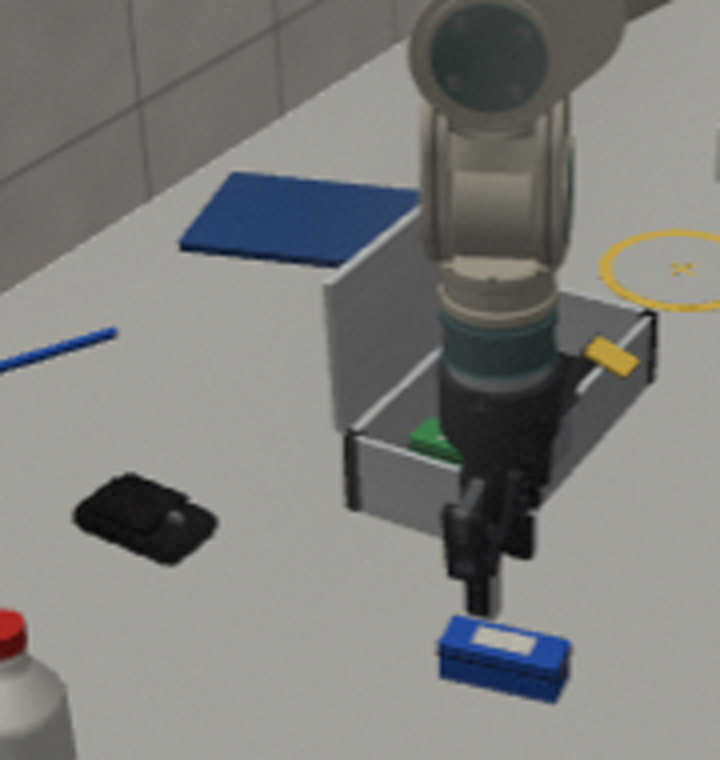

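```bash
python3 -m jog '[[[-0.003,0,0.03,0,0,0,60],[0,0,0.035,0,0,0,60],[0,0,0.03,0,0,0,60],[0,0,0.02,0,0,0,60],[0,0,0.012,0,0,0,60],[0,0,0.006,0,0,0,60],[0,0,0,0,0,0,45],[0,0,0,0,0,0,28],[0,0,0,0,0,0,28],[0,0,0,0,0,0,26]]]' 50
python3 - <<'E'
from h import *
st(); go((.4185,.2622,.006),np.radians(9.1))
E
python3 -m jog '[[[0,0,0,0,0,0,26],[0,0,0,0,0,0,26],[0,0,0,0,0,0,26],[0,0,-0.03,0,0,0,26],[0,0,-0.06,0,0,0,26],[0,0,-0.07,0,0,0,26],[0,0,-0.07,0,0,0,26],[0,0,-0.07,0,0,0,26],[0,0,-0.05,0,0,0,26],[0,0,0,0,0,0,26]]]'
python3 - <<'E'
from h import *
st(); p=np.load("case.npy"); go(W((0,-.05,.0125)),p[2])
c=camera("side"); crop(c,200,90,400,310,3.5,"sz16.png")
E
```

```text
t: 22.97
position: [0.422, 0.2627, 0.0079]
eef_rot: [[-0.158, 0.987, -0.002], [0.987, 0.158, 0.001], [0.001, -0.002, -1.0]]
wrist_force: [1.1, 0.3, 2.3]
grip_width: 0.365
t 22.97 pos [0.422  0.2627 0.0079] rotx [-0.1581  0.9874  0.0008] z [-0.0019  0.0005 -1.    ] F [1.0604 0.345  2.3099] g 0.365 j [ 24.4086  16.377  -31.594   42.1171   0.0731  15.3128]
turn units [-0.0012 -0.0005 -0.    ] deg [-0.1  -0.05 -0.  ] | shift units [ 0.     -0.0071  0.0037] mm [ 0.  -3.6  1.9]
t: 23.8
position: [0.4251, 0.264, 0.1877]
eef_rot: [[-0.158, 0.987, 0.006], [0.987, 0.158, 0.004], [0.003, 0.006, -1.0]]
wrist_force: [1.4, 0.2, -0.5]
grip_width: 0.367
t 23.8 pos [0.4251 0.264  0.1877] rotx [-0.1582  0.9874  0.003 ] z [ 0.0055  0.0039 -1.    ] F [ 1.4159  0.2439 -0.4543] g 0.367 j [ 24.3895   4.5759 -20.555   64.4892   0.0735  15.285 ]
turn units [ 0.0037 -0.0022  0.0881] deg [ 0.33 -0.19  7.93] | shift units [-0.5953  0.2537  0.3504] mm [-297.7  126.9  175.2]
```

View pics/sz16.png

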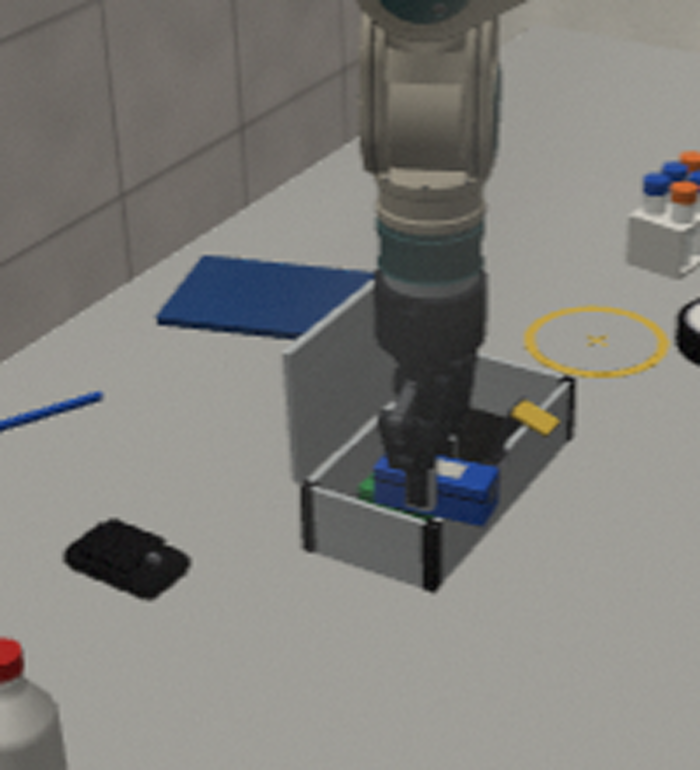

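```bash
python3 -m jog '[[[0,0.02,0,0,0,0.044,26],[-0.02,0.03,0,0,0,0.044,26],[-0.05,0.05,0,0,0,0,26],[-0.06,0.05,0,0,0,0,26],[-0.07,0.045,0,0,0,0,26],[-0.075,0.03,0,0,0,0,26],[-0.08,0.02,0,0,0,0,26],[-0.08,0.01,0,0,0,0,26],[-0.08,0,0,0,0,0,26],[-0.06,0,0,0,0,0,26]]]'
python3 -m jog '[[[-0.02,0,0.02,0,0,0,26],[0,0,0.04,0,0,0,26],[0,0,0.05,0,0,0,26],[0,0,0.05,0,0,0,26],[0,0,0.04,0,0,0,26],[0,0,0.02,0,0,0,26],[0,0,0,0,0,0,26],[0,0,0,0,0,0,26],[0,0,0,0,0,0,26],[0,0,0,0,0,0,26]]]'
python3 - <<'E'
from h import *
st(); p=np.load("case.npy"); go(W((0.002,-.05,.0145)),p[2])
c=camera("side"); crop(c,200,90,400,310,3.5,"sz17.png")
E
```

```text
t: 24.68
position: [0.5538, -0.0228, 0.1786]
eef_rot: [[-0.019, 1.0, -0.009], [1.0, 0.019, -0.001], [-0.0, -0.009, -1.0]]
wrist_force: [0.5, 0.4, -2.1]
grip_width: 0.364
t: 25.52
position: [0.5567, -0.0301, 0.0728]
eef_rot: [[-0.021, 1.0, -0.001], [1.0, 0.021, -0.001], [-0.001, -0.001, -1.0]]
wrist_force: [-0.1, 0.2, -0.5]
grip_width: 0.363
t 25.52 pos [ 0.5567 -0.0301  0.0728] rotx [-0.0209  0.9998 -0.0008] z [-0.0012 -0.0009 -1.    ] F [-0.0908  0.1532 -0.4933] g 0.363 j [ -9.7074  16.7174 -21.0095  52.3331  -0.06   -10.9061]
turn units [-0.0008  0.0005  0.0003] deg [-0.07  0.05  0.02] | shift units [-0.0019  0.0067  0.1167] mm [-1.   3.4 58.3]
```

View pics/sz17.png

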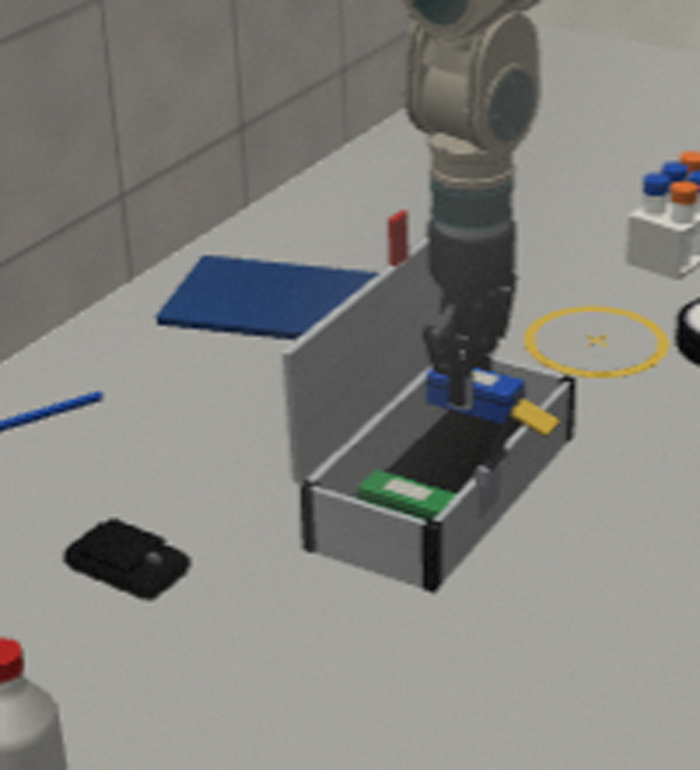

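```bash
python3 -m jog '[[[-0.002,0.006,0.02,0,0,0,26],[0,0,0.03,0,0,0,26],[0,0,0.03,0,0,0,26],[0,0,0.02,0,0,0,26],[0,0,0.01,0,0,0,26],[0,0,0.004,0,0,0,26],[0,0,0,0,0,0,26],[0,0,0,0,0,0,26],[0,0,0,0,0,0,26],[0,0,0,0,0,0,26]]]'
python3 - <<'E'
from h import *
st(); p=np.load("case.npy"); go(W((0.002,-.05,.0145)),p[2])
c=camera("side"); crop(c,200,90,400,310,3.5,"sz18.png")
E
```

```text
t: 26.4
position: [0.5587, -0.0312, 0.0149]
eef_rot: [[-0.021, 1.0, -0.003], [1.0, 0.021, -0.001], [-0.001, -0.003, -1.0]]
wrist_force: [0.7, 0.4, -1.0]
grip_width: 0.361
t 26.4 pos [ 0.5587 -0.0312  0.0149] rotx [-0.0206  0.9998 -0.0006] z [-0.0027 -0.0007 -1.    ] F [ 0.7324  0.4093 -1.0472] g 0.361 j [ -9.7769  21.0574 -23.4034  45.6861  -0.0632 -10.9573]
turn units [-0.0017  0.0004  0.0001] deg [-0.16  0.03  0.  ] | shift units [0.0003 0.0026 0.0008] mm [0.1 1.3 0.4]
```

View pics/sz18.png

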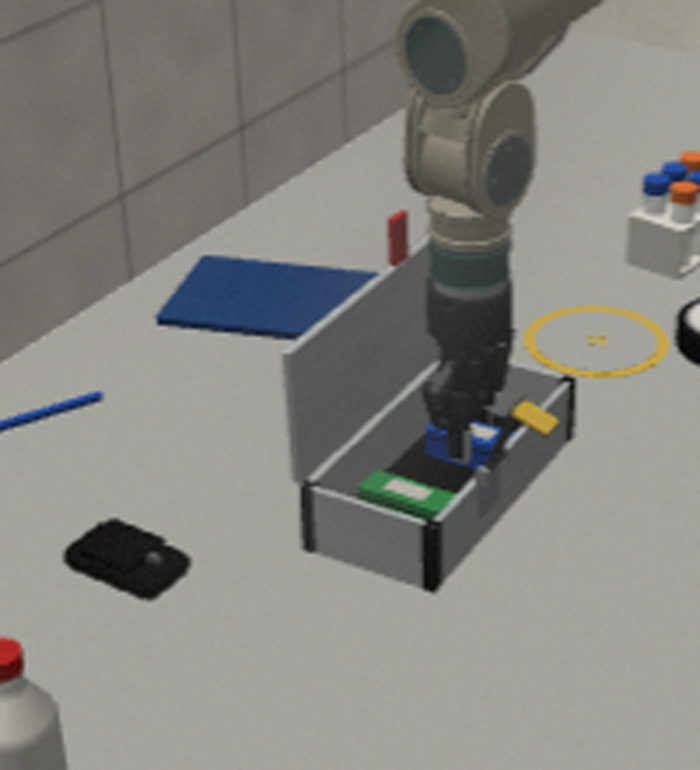

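```bash
python3 -m jog '[[[0,0,0.002,0,0,0,26],[0,0,0,0,0,0,26],[0,0,0,0,0,0,50],[0,0,0,0,0,0,50],[0,0,0,0,0,0,50],[0,0,0,0,0,0,50],[0,0,-0.02,0,0,0,50],[0,0,-0.06,0,0,0,50],[0,0,-0.08,0,0,0,50],[0,0,-0.08,0,0,0,50]]]'
python3 -m jog '[[[0,0,-0.08,0,0,0,50],[0,0,-0.08,0,0,0,50],[0,0,-0.08,0,0,0,50],[0,0,-0.06,0,0,0,50],[0,0,0,0,0,0,50],[0,0,0,0,0,0,50],[0,0,0,0,0,0,50],[0,0,0,0,0,0,50],[0,0,0,0,0,0,50],[0,0,0,0,0,0,50]]]'
python3 - <<'E'
from h import *
st(); p=np.load("case.npy"); go((.6425,-.0315,.2054),p[2])
c=camera("side"); crop(c,200,50,400,270,3.5,"sz19.png")
c=camera("top"); crop(c,190,100,440,280,3,"tz19.png")
E
```

```text
t: 27.28
position: [0.5572, -0.0307, 0.1343]
eef_rot: [[-0.021, 1.0, -0.007], [1.0, 0.021, 0.0], [0.0, -0.007, -1.0]]
wrist_force: [1.6, -0.0, -0.4]
grip_width: 0.585
t: 28.12
position: [0.5581, -0.0308, 0.2816]
eef_rot: [[-0.021, 1.0, -0.008], [1.0, 0.021, 0.0], [0.0, -0.008, -1.0]]
wrist_force: [0.3, 0.9, 0.2]
grip_width: 0.588
t 28.12 pos [ 0.5581 -0.0308  0.2816] rotx [-0.0206  0.9998  0.0004] z [-0.0075  0.0002 -1.    ] F [0.3458 0.9241 0.159 ] g 0.588 j [ -9.749    8.15    -4.9946  77.2824  -0.062  -10.9267]
turn units [-0.0048 -0.0002  0.    ] deg [-0.43 -0.02  0.  ] | shift units [-0.0049  0.1687  0.1523] mm [-2.5 84.4 76.2]
```

View pics/sz19.png

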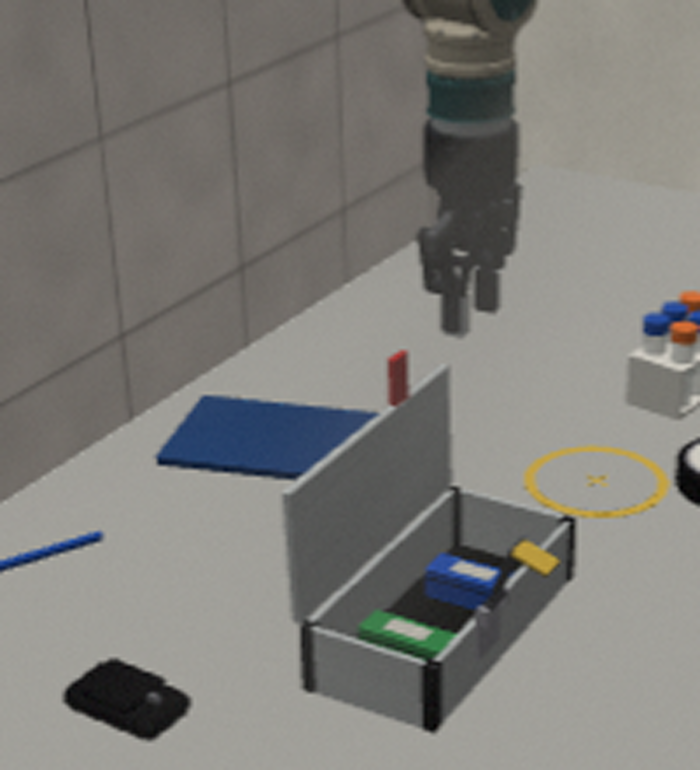

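Both boxes lie flat on the case floor, side by side. Now I close the lid.

```bash
python3 -m jog '[[[-0.003,0.03,0,0,0,0,50],[0,0.05,0,0,0,0,50],[0,0.05,0,0,0,0,50],[0,0.037,0.01,0,0,0,50],[0,0,0.03,0,0,0,50],[0,0,0.04,0,0,0,50],[0,0,0.04,0,0,0,50],[0,0,0.03,0,0,0,50],[0,0,0,0,0,0,50],[0,0,0,0,0,0,50]]]'
python3 - <<'E'
from h import *
st(); p=np.load("case.npy"); go((.6425,-.0315,.2054),p[2])
c=camera("side"); crop(c,200,30,400,250,3.5,"sz20.png")
E
```

```text
t: 29.05
position: [0.6414, -0.0306, 0.2067]
eef_rot: [[-0.021, 1.0, -0.007], [1.0, 0.021, 0.0], [0.0, -0.007, -1.0]]
wrist_force: [-0.1, -0.2, 1.1]
grip_width: 0.584
t 29.05 pos [ 0.6414 -0.0306  0.2067] rotx [-0.0206  0.9998  0.0002] z [-0.0073  0.0001 -1.    ] F [-0.0851 -0.154   1.0697] g 0.584 j [-8.4697 18.5839 -0.8241 71.0043 -0.0561 -9.6486]
turn units [-0.0046 -0.0002  0.    ] deg [-0.42 -0.01  0.  ] | shift units [-0.0019  0.0022  0.0025] mm [-0.9  1.1  1.3]
```

View pics/sz20.png

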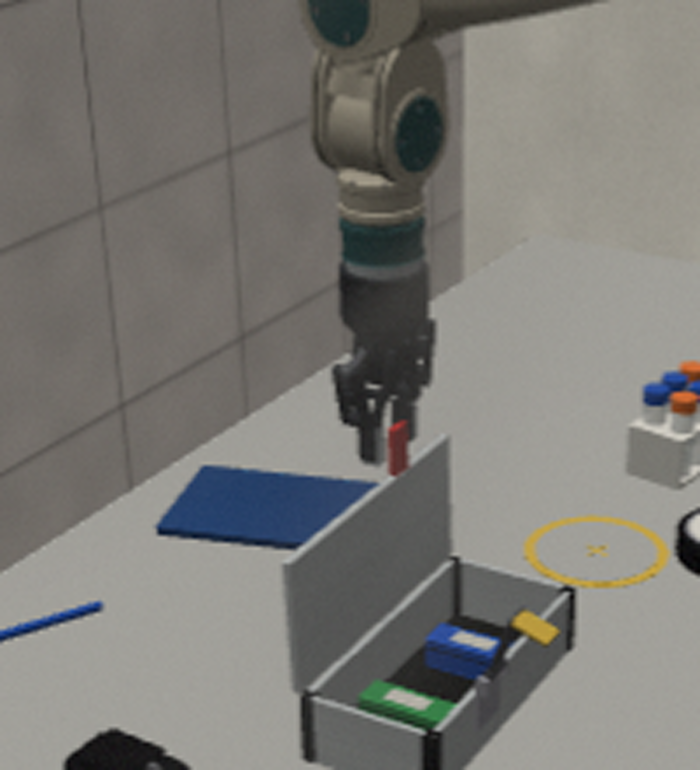

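Run:
```python
from h import *
c=camera("side"); H=hsv(c); m=((H[...,0]<8)|(H[...,0]>172))&(H[...,1]>120)
b,l=blob(m,(270,120,350,200)); print(b)
ys,xs=np.where(m[120:200,270:350]); print("top row",ys.min()+120,"bottom",ys.max()+120)
for x in (.62,.63,.64,.65): print(x, proj(c,[(x,-.033,.239),(x,-.033,.196)]))
crop(c,290,130,340,190,12,"sz21.png")
```

```text
[(array([311, 150,   5,  16,  31], dtype=int32), array([312.38709677, 155.35483871]))]
top row 150 bottom 165
0.62 [[317.45804346 151.08637921]
 [317.62944627 163.70592148]]
0.63 [[314.65792813 150.39459277]
 [314.86908259 162.98796247]]
0.64 [[311.8740042  149.70691052]
 [312.12443896 162.27416941]]
0.65 [[309.10614801 149.02330012]
 [309.39539724 161.56451024]]
```

View pics/sz21.png

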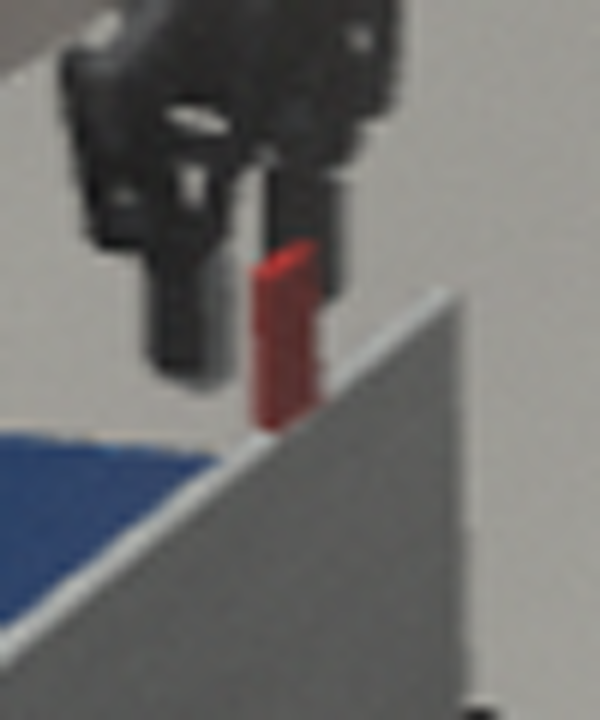

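```bash
python3 -m jog '[[[-0.001,-0.008,0,0,0,0,50],[0,0,0,0,0,0,50],[0,0,0,0,0,0,30],[0,0,0,0,0,0,20],[0,0,0,0,0,0,20],[0,0,0,0,0,0,20],[0,0,0,0,0,0,20],[0,0,0,0,0,0,20],[0,0,0,0,0,0,20],[0,0,0,0,0,0,20]]]' 30
python3 - <<'E'
from h import *
st()
s=observe(); g=s["position"]+np.array([0,0,.019]); h=W((.064,-.05,.066)); d=g-h; r=np.hypot(d[0],d[2]); a=np.degrees(np.arctan2(d[2],-d[0])); print(r,a)
f=np.radians(np.linspace(a,2,31)); x=-r*np.cos(f); z=r*np.sin(f)
print(np.round(np.diff(x)/.5,4)); print(np.round(-np.diff(z)/.5,4))
E
```

```text
t: 29.98
position: [0.6387, -0.0295, 0.2093]
eef_rot: [[-0.022, 1.0, -0.003], [1.0, 0.022, 0.003], [0.003, -0.002, -1.0]]
wrist_force: [-1.4, 6.7, 4.4]
grip_width: 0.275
t 29.98 pos [ 0.6387 -0.0295  0.2093] rotx [-0.0216  0.9998  0.0033] z [-0.0025  0.0033 -1.    ] F [-1.391   6.7189  4.3506] g 0.275 j [-8.5095 18.0569 -1.2281 70.8854  0.1653 -9.7483]
0.16311170990913568 95.88134386094453
[-0.0178 -0.0178 -0.0178 -0.0177 -0.0176 -0.0175 -0.0173 -0.017  -0.0167
 -0.0163 -0.0159 -0.0154 -0.0149 -0.0143 -0.0137 -0.0131 -0.0124 -0.0117
 -0.011  -0.0102 -0.0094 -0.0085 -0.0077 -0.0068 -0.0059 -0.0049 -0.004
 -0.003  -0.0021 -0.0011]
[-0.0013 -0.0004  0.0006  0.0016  0.0025  0.0035  0.0044  0.0054  0.0063
  0.0072  0.0081  0.0089  0.0098  0.0106  0.0113  0.0121  0.0128  0.0134
  0.014   0.0146  0.0152  0.0156  0.0161  0.0165  0.0168  0.0171  0.0174
  0.0176  0.0177  0.0178]
```

```bash
python3 -m jog '[[[0.002,-0.0178,-0.001,0,0,0,20],[0,-0.0178,-0.0004,0,0,0,20],[0,-0.0178,0.0006,0,0,0,20],[0,-0.0177,0.0016,0,0,0,20],[0,-0.0176,0.0025,0,0,0,20],[0,-0.0175,0.0035,0,0,0,20],[0,-0.0173,0.0044,0,0,0,20],[0,-0.017,0.0054,0,0,0,20],[0,-0.0167,0.0063,0,0,0,20],[0,-0.0163,0.0072,0,0,0,20]]]'
python3 -m jog '[[[0,-0.0159,0.008,0,0,0,20],[0,-0.0154,0.009,0,0,0,20],[0,-0.0149,0.0098,0,0,0,20],[0,-0.0143,0.0106,0,0,0,20],[0,-0.0137,0.0113,0,0,0,20],[0,-0.0131,0.012,0,0,0,20],[0,-0.0124,0.0128,0,0,0,20],[0,-0.0117,0.0134,0,0,0,20],[0,-0.011,0.014,0,0,0,20],[0,-0.0102,0.0146,0,0,0,20]]]'
python3 - <<'E'
from h import *
st()
s=observe(); g=s["position"]+np.array([0,0,.019]); h=W((.064,-.05,.066)); d=g-h; r=np.hypot(d[0],d[2]); a=np.degrees(np.arctan2(d[2],-d[0])); print(r,a)
c=camera("side"); crop(c,200,80,400,300,3.5,"sz22.png")
E
```

```text
t: 30.82
position: [0.5506, -0.0321, 0.1931]
eef_rot: [[-0.021, 1.0, -0.004], [1.0, 0.021, -0.0], [0.0, -0.004, -1.0]]
wrist_force: [3.5, 3.2, 0.1]
grip_width: 0.274
t: 31.65
position: [0.4843, -0.0339, 0.1352]
eef_rot: [[-0.02, 1.0, -0.004], [1.0, 0.02, -0.001], [-0.001, -0.004, -1.0]]
wrist_force: [2.6, 0.4, 1.4]
grip_width: 0.273
t 31.65 pos [ 0.4843 -0.0339  0.1352] rotx [-0.0204  0.9998 -0.0013] z [-0.0044 -0.0014 -1.    ] F [2.6459 0.4405 1.4443] g 0.273 j [-11.5591   6.1605 -25.6599  58.4133  -0.1272 -12.7271]
0.16353393305427905 32.63323938117933
```

View pics/sz22.png

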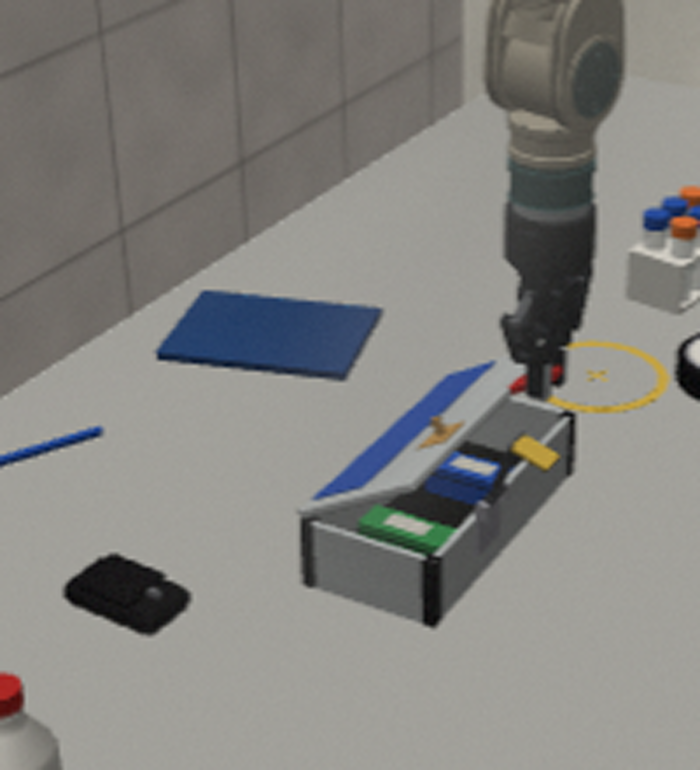

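```bash
python3 -m jog '[[[0,-0.0094,0.0152,0,0,0,20],[0,-0.0085,0.0156,0,0,0,20],[0,-0.0077,0.016,0,0,0,20],[0,-0.0068,0.0165,0,0,0,20],[0,-0.0059,0.0168,0,0,0,20],[0,-0.0049,0.017,0,0,0,20],[0,-0.004,0.0174,0,0,0,20],[0,-0.003,0.0176,0,0,0,20],[0,-0.002,0.0177,0,0,0,20],[0,-0.001,0.0178,0,0,0,20]]]'
python3 - <<'E'
from h import *
st()
s=observe(); g=s["position"]+np.array([0,0,.019]); h=W((.064,-.05,.066)); d=g-h; r=np.hypot(d[0],d[2]); a=np.degrees(np.arctan2(d[2],-d[0])); print(r,a)
E
python3 -m jog '[[[0,0,0.004,0,0,0,20],[0,0,0.004,0,0,0,20],[0,0,0,0,0,0,20],[0,0,0,0,0,0,20],[0,0,0,0,0,0,20],[0,0,0,0,0,0,20],[0,0,0,0,0,0,20],[0,0,0,0,0,0,20],[0,0,0,0,0,0,20],[0,0,0,0,0,0,20]]]'
python3 - <<'E'
from h import *
st()
c=camera("side"); crop(c,200,80,400,300,3.5,"sz23.png")
E
```

```text
t: 32.53
position: [0.4585, -0.0346, 0.0528]
eef_rot: [[-0.02, 1.0, -0.004], [1.0, 0.02, -0.002], [-0.002, -0.004, -1.0]]
wrist_force: [-8.0, -0.3, 47.1]
grip_width: 0.272
t 32.53 pos [ 0.4585 -0.0346  0.0528] rotx [-0.0204  0.9998 -0.0015] z [-0.0038 -0.0016 -1.    ] F [-8.0159 -0.2743 47.0928] g 0.272 j [-12.2935   9.3457 -33.7692  47.0777  -0.1359 -13.4602]
0.1636173077222367 2.026748391391567
t: 33.37
position: [0.4589, -0.0346, 0.0516]
eef_rot: [[-0.021, 1.0, -0.003], [1.0, 0.021, -0.002], [-0.002, -0.003, -1.0]]
wrist_force: [-9.7, 0.0, 34.2]
grip_width: 0.274
t 33.37 pos [ 0.4589 -0.0346  0.0516] rotx [-0.0208  0.9998 -0.0016] z [-0.0032 -0.0017 -1.    ] F [-9.7031  0.0093 34.2013] g 0.274 j [-12.2785   9.4561 -33.8144  46.8869  -0.1334 -13.4715]
```

View pics/sz23.png

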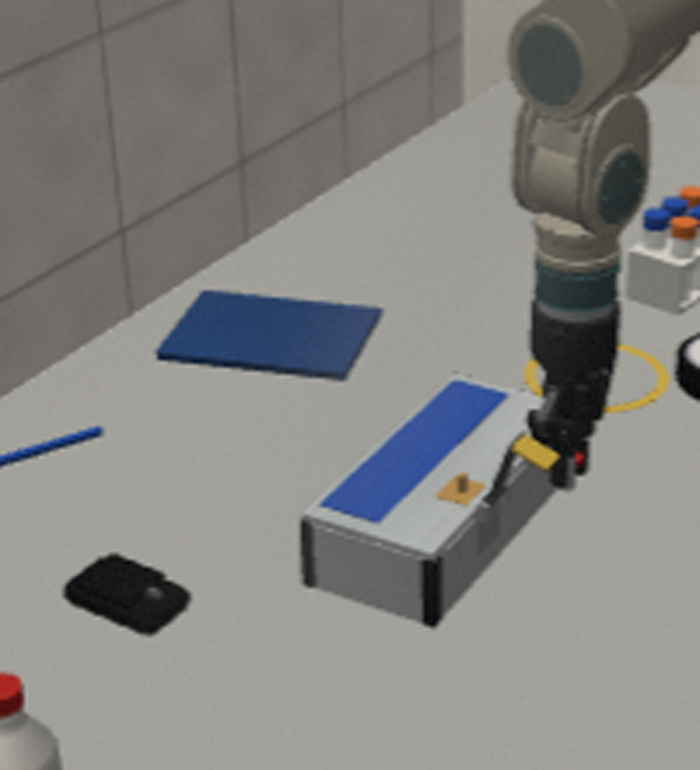

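The lid is down on its rim, with about 34 N holding it. I release it and go to the hasp.

```bash
python3 -m jog '[[[0,0,0,0,0,0,50],[0,0,0,0,0,0,50],[0,0,0,0,0,0,50],[0,0,0,0,0,0,50],[0,0,0,0,0,0,50],[0,0,-0.03,0,0,0,50],[0,0,-0.05,0,0,0,50],[0,0,-0.06,0,0,0,50],[0,0,-0.06,0,0,0,50],[0,0,-0.06,0,0,0,50]]]'
python3 - <<'E'
from h import *
st(); p=np.load("case.npy")
f=np.degrees(1.9)+21.16; r=.0665; print(f)
L=(-.072+r*np.cos(np.radians(f)),.045,.082+r*np.sin(np.radians(f))-.019); print(L); go(W(L),p[2])
c=camera("side"); crop(c,200,80,400,300,3.5,"sz24.png")
E
```

```text
t: 34.25
position: [0.4577, -0.0338, 0.1787]
eef_rot: [[-0.021, 1.0, -0.006], [1.0, 0.021, 0.0], [0.0, -0.006, -1.0]]
wrist_force: [1.1, 0.3, -0.7]
grip_width: 0.583
t 34.25 pos [ 0.4577 -0.0338  0.1787] rotx [-0.0206  0.9998  0.0003] z [-0.006   0.0002 -1.    ] F [ 1.0783  0.2894 -0.6547] g 0.583 j [-12.2577   1.2271 -25.265   63.8472  -0.0605 -13.4376]
130.0219810748564
(np.float64(-0.1147649163782857), 0.045, np.float64(0.11392555279187681))
turn units [-0.0038 -0.0002  0.0001] deg [-0.34 -0.02  0.  ] | shift units [ 0.1913 -0.0289  0.1295] mm [ 95.7 -14.4  64.7]
```

View pics/sz24.png

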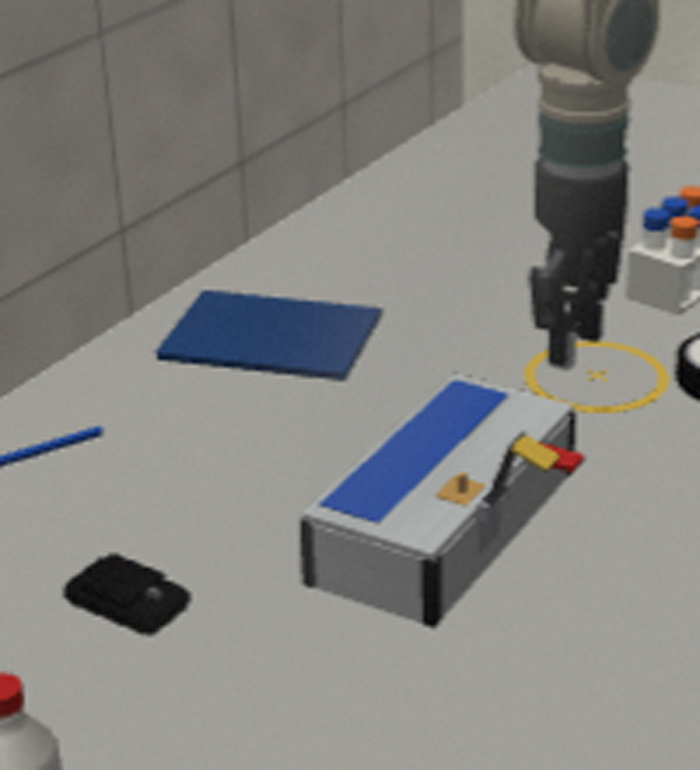

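```bash
python3 -m jog '[[[0.05,-0.01,0,0,0,0,50],[0.06,-0.01,0,0,0,0,50],[0.055,-0.009,0,0,0,0,50],[0.027,0,0,0,0,0,50],[0,0,0.03,0,0,0,50],[0,0,0.04,0,0,0,50],[0,0,0.035,0,0,0,50],[0,0,0.02,0,0,0,50],[0,0,0,0,0,0,50],[0,0,0,0,0,0,50]]]'
python3 - <<'E'
from h import *
st(); p=np.load("case.npy")
go(W((-.1148,.045,.115)),p[2])
c=camera("side"); crop(c,270,100,420,270,4,"sz25.png")
E
```

```text
t: 35.13
position: [0.4412, 0.0616, 0.1151]
eef_rot: [[-0.02, 1.0, -0.006], [1.0, 0.02, -0.0], [-0.0, -0.006, -1.0]]
wrist_force: [0.1, -0.6, 0.0]
grip_width: 0.582
t 35.13 pos [0.4412 0.0616 0.1151] rotx [-0.0204  0.9998 -0.0002] z [-0.0061 -0.0003 -1.    ] F [ 0.0761 -0.6318  0.0158] g 0.582 j [ -0.3647   3.438  -31.4408  55.4702  -0.0203  -1.5354]
turn units [-0.0039  0.0001 -0.0001] deg [-0.35  0.01 -0.  ] | shift units [0.     0.0002 0.0002] mm [0.  0.1 0.1]
```

View pics/sz25.png

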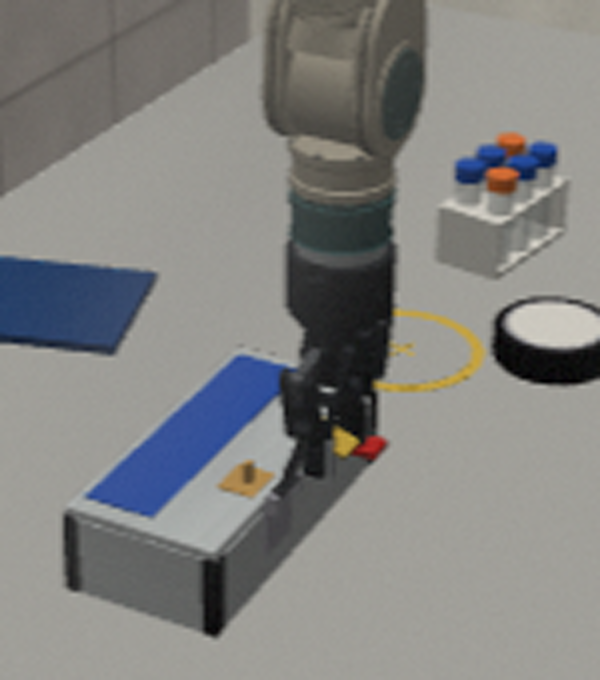

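```bash
python3 -m jog '[[[0,0,0,0,0,0,35],[0,0,0,0,0,0,22],[0,0,0,0,0,0,20],[0,0,0,0,0,0,20],[0,0,0,0,0,0,20],[0,0,0,0,0,0,20],[0,0,0,0,0,0,20],[0,0,0,0,0,0,20],[0,0,0,0,0,0,20],[0,0,0,0,0,0,20]]]' 20
python3 - <<'E'
from h import *
st(); s=observe(); g=s["position"]+np.array([0,0,.019]); h=W((-.072,.045,.082)); d=g-h; print(np.hypot(d[0],d[2]),np.degrees(np.arctan2(d[2],d[0])))
r=.067; f=np.radians(np.linspace(130,22,19)); x=r*np.cos(f); z=r*np.sin(f)
print(np.round(np.diff(x)/.5,4)); print(np.round(-np.diff(z)/.5,4))
E
```

```text
t: 36.02
position: [0.443, 0.0601, 0.117]
eef_rot: [[-0.02, 1.0, -0.002], [1.0, 0.02, -0.004], [-0.004, -0.002, -1.0]]
wrist_force: [-0.6, -5.0, 4.0]
grip_width: 0.276
t 36.02 pos [0.443  0.0601 0.117 ] rotx [-0.0201  0.9998 -0.0043] z [-0.0017 -0.0043 -1.    ] F [-0.5616 -4.953   3.9812] g 0.276 j [ -0.407    3.3124 -31.3066  55.4766  -0.248   -1.5557]
0.06789045413324038 127.27102364875597
[0.0112 0.012  0.0127 0.0133 0.0137 0.0139 0.014  0.014  0.0138 0.0134
 0.0129 0.0123 0.0115 0.0106 0.0096 0.0084 0.0072 0.0059]
[-0.0084 -0.0072 -0.0059 -0.0046 -0.0032 -0.0017 -0.0002  0.0012  0.0027
  0.0041  0.0055  0.0068  0.008   0.0092  0.0103  0.0112  0.012   0.0127]
```

```bash
python3 -m jog '[[[-0.002,0.011,-0.0084,0,0,0,20],[0,0.012,-0.0072,0,0,0,20],[0,0.0127,-0.006,0,0,0,20],[0,0.0133,-0.0046,0,0,0,20],[0,0.0137,-0.0032,0,0,0,20],[0,0.0139,-0.0017,0,0,0,20],[0,0.014,-0.0002,0,0,0,20],[0,0.014,0.0012,0,0,0,20],[0,0.0138,0.0027,0,0,0,20],[0,0.0134,0.0041,0,0,0,20]]]'
python3 -m jog '[[[0,0.0129,0.0055,0,0,0,20],[0,0.0123,0.0068,0,0,0,20],[0,0.0115,0.008,0,0,0,20],[0,0.0106,0.0092,0,0,0,20],[0,0.0096,0.0103,0,0,0,20],[0,0.0084,0.0112,0,0,0,20],[0,0.0072,0.012,0,0,0,20],[0,0.0059,0.0127,0,0,0,20],[0,0,0.004,0,0,0,20],[0,0,0,0,0,0,20]]]'
python3 - <<'E'
from h import *
st(); s=observe(); g=s["position"]+np.array([0,0,.019]); h=W((-.072,.045,.082)); d=g-h; print(np.hypot(d[0],d[2]),np.degrees(np.arctan2(d[2],d[0])))
c=camera("side"); crop(c,270,100,420,270,4,"sz26.png")
E
```

```text
t: 36.85
position: [0.5082, 0.062, 0.127]
eef_rot: [[-0.021, 1.0, -0.005], [1.0, 0.021, -0.0], [-0.0, -0.005, -1.0]]
wrist_force: [-3.0, -4.1, -1.0]
grip_width: 0.274
t: 37.68
position: [0.5497, 0.0631, 0.0877]
eef_rot: [[-0.021, 1.0, 0.001], [1.0, 0.021, 0.0], [0.0, 0.001, -1.0]]
wrist_force: [1.4, -0.4, 1.8]
grip_width: 0.271
t 37.68 pos [0.5497 0.0631 0.0877] rotx [-0.0206  0.9998  0.0004] z [ 0.001   0.0004 -1.    ] F [ 1.4444 -0.3911  1.7692] g 0.271 j [ -0.1619  15.3141 -20.8201  53.8107   0.023   -1.3422]
0.07007734832393979 20.624340378959612
```

View pics/sz26.png

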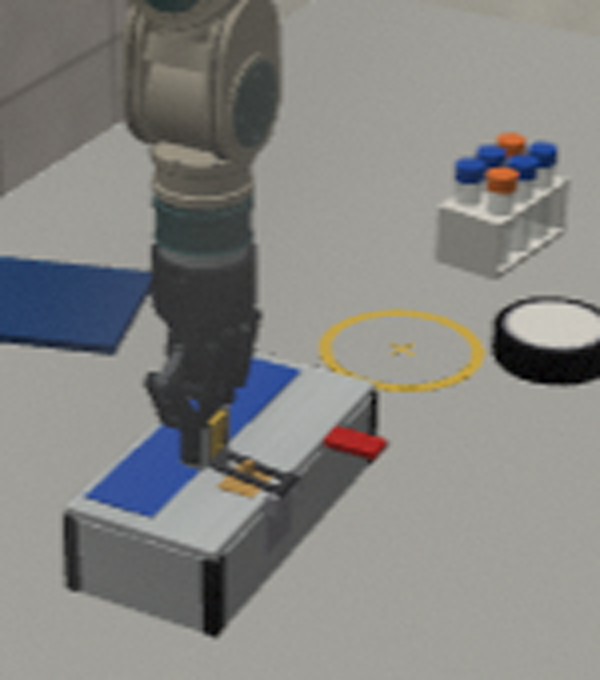

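```bash
python3 -m jog '[[[0,0,0.002,0,0,0,20],[0,0,0,0,0,0,20],[0,0,0,0,0,0,50],[0,0,0,0,0,0,50],[0,0,0,0,0,0,50],[0,0,0,0,0,0,50],[0,0,-0.03,0,0,0,50],[0,0,-0.06,0,0,0,50],[0,0,-0.08,0,0,0,50],[0,0,-0.08,0,0,0,50]]]'
python3 - <<'E'
from h import *
st()
c=camera("side"); crop(c,270,140,420,270,5,"sz27.png")
# compare against the starting side picture around hasp/lid
a=cv2.imread("pics/side0.png"); x0,y0,x1,y1=312,190,372,225
d=cv2.absdiff(a,c["color"])[y0:y1,x0:x1].max(2); print(d.mean(), (d>40).sum())
T=camera("top"); crop(T,250,150,540,290,2.7,"tz27.png")
E
```

```text
t: 38.57
position: [0.5455, 0.063, 0.2107]
eef_rot: [[-0.021, 1.0, -0.008], [1.0, 0.021, 0.0], [0.0, -0.008, -1.0]]
wrist_force: [0.7, -0.7, 0.1]
grip_width: 0.586
t 38.57 pos [0.5455 0.063  0.2107] rotx [-0.0207  0.9998  0.0002] z [-0.0084  0.     -1.    ] F [ 0.7423 -0.7208  0.0508] g 0.586 j [ -0.155    9.1939 -12.3719  68.9171  -0.0004  -1.3425]
5.166190476190476 0
```

View pics/sz27.png

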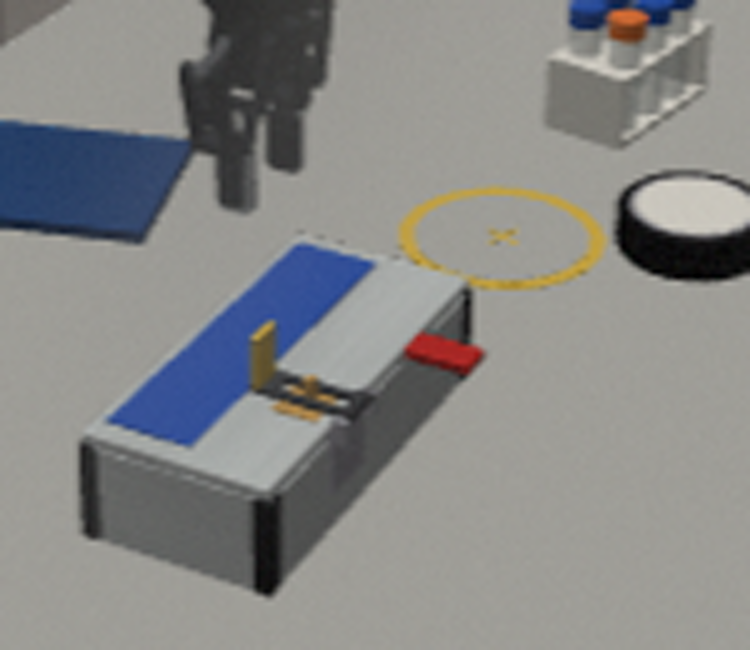

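View pics/tz27.png

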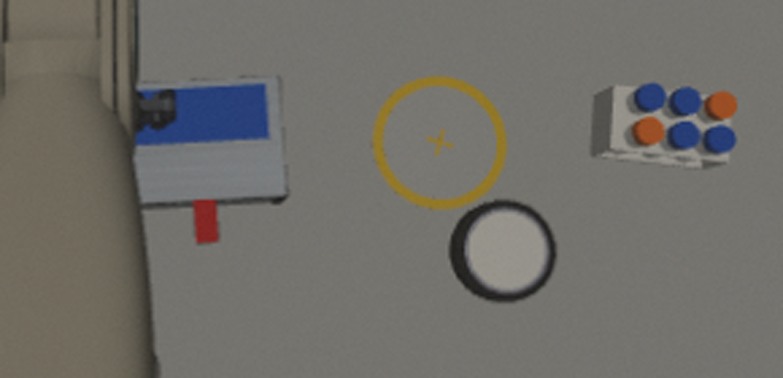

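Compared with the starting picture, no pixel around the lid and hasp differs by more than 40 levels, so both are fully closed. Next I measure the base and ring in both cameras.

```bash
cat >> h.py <<'E'
def ellipse_center(m,box,z,c):
    x0,y0,x1,y1=box; mm=np.zeros(m.shape,np.uint8); mm[y0:y1,x0:x1]=m[y0:y1,x0:x1]
    cs,_=cv2.findContours(mm,cv2.RETR_EXTERNAL,cv2.CHAIN_APPROX_NONE); k=max(cs,key=cv2.contourArea)
    P=np.array([at_z(c,q[0].astype(float),z)[:2] for q in cv2.convexHull(k)]); 
    from scipy.optimize import least_squares as ls
    r=ls(lambda v:np.hypot(*(P-v[:2]).T)-v[2],[*P.mean(0),.05],loss="soft_l1",f_scale=.002); return r.x
def lightbase(c,box):
    H=hsv(c); return ellipse_center((H[...,2]>115)&(H[...,1]<60) if c["position"][2]>1 else (H[...,2]>160)&(H[...,1]<60),box,.032,c)
def ringc(c,box):
    H=hsv(c); return ellipse_center((H[...,0]>15)&(H[...,0]<32)&(H[...,1]>90),box,0,c)
E
python3 - <<'E'
from h import *
np.set_printoptions(precision=4,suppress=True)
T=camera("top"); S=camera("side")
bt=lightbase(T,(405,205,475,280)); rt=ringc(T,(380,165,450,240)); print(bt,rt,rt-bt)
bs=lightbase(S,(385,165,435,205)); rs=ringc(S,(340,170,400,205)); print(bs,rs,rs-bs)
E
```

```text
[ 0.4293 -0.3861  0.1307] [ 0.5586 -0.3015  0.075 ] [ 0.1293  0.0847 -0.0556]
[ 0.4368 -0.3576  0.0416] [ 0.5609 -0.3     0.0747] [0.1241 0.0576 0.0331]
```

```bash
sed -i 's/H\[...,2\]>115/H[...,2]>132/' h.py
python3 - <<'E'
from h import *
np.set_printoptions(precision=4,suppress=True)
T=camera("top"); S=camera("side")
bt=lightbase(T,(405,205,475,280)); rt=ringc(T,(380,165,450,240)); print(bt,rt,rt-bt)
bs=lightbase(S,(385,165,435,205)); rs=ringc(S,(340,170,400,205)); print(bs,rs,rs-bs)
E
```

```text
[ 0.4351 -0.3591  0.0408] [ 0.5586 -0.3015  0.075 ] [0.1234 0.0575 0.0342]
[ 0.4368 -0.3576  0.0416] [ 0.5609 -0.3     0.0747] [0.1241 0.0576 0.0331]
```

Run:
```python
from h import *
a=np.arctan2(.0575,.1238); print(np.degrees(a)); B=np.array([.436,-.3585]); u=np.array([np.cos(a),np.sin(a)]); s=B-.092*u; print(s)
go((*s,.10),a)
```

```text
24.912926919933515
[ 0.35256069 -0.39725412]
turn units [-0.0042 -0.0009 -0.2637] deg [ -0.38  -0.08 -23.73] | shift units [-0.6716 -0.7389  0.2193] mm [-335.8 -369.5  109.6]
```

```bash
python3 -m jog '[[[0,0,0,-0.001,0,-0.066,60],[0,0,0,-0.001,0,-0.066,60],[0,0,0,-0.001,0,-0.066,60],[0,0,0,-0.001,0,-0.066,60],[-0.03,-0.033,0,0,0,0,60],[-0.052,-0.057,0,0,0,0,60],[-0.052,-0.057,0,0,0,0,60],[-0.052,-0.057,0,0,0,0,60],[-0.052,-0.057,0,0,0,0,60],[-0.052,-0.057,0,0,0,0,60]]]'
python3 -m jog '[[[-0.052,-0.057,0,0,0,0,60],[-0.052,-0.057,0,0,0,0,60],[-0.052,-0.057,0,0,0,0,60],[-0.052,-0.057,0,0,0,0,60],[-0.052,-0.057,0,0,0,0,60],[-0.052,-0.057,0,0,0,0,60],[-0.052,-0.057,0,0,0,0,60],[-0.018,-0.022,0.03,0,0,0,60],[0,0,0.05,0,0,0,60],[0,0,0.05,0,0,0,60]]]'
python3 - <<'E'
from h import *
st(); T=camera("top"); S=camera("side"); crop(S,330,60,480,220,4,"sz28.png"); crop(T,250,150,540,340,2.7,"tz28.png")
np.set_printoptions(precision=4,suppress=True)
bt=lightbase(T,(405,205,475,280)); bs=lightbase(S,(385,165,435,205)); print(bt,bs)
a=np.arctan2(.0575,.1238); B=np.array([.436,-.3585]); u=np.array([np.cos(a),np.sin(a)]); s=B-.092*u; go((*s,.006),a)
E
```

```text
t: 39.7
position: [0.4618, -0.1362, 0.2084]
eef_rot: [[-0.422, 0.906, -0.002], [0.906, 0.422, 0.003], [0.003, -0.001, -1.0]]
wrist_force: [0.4, -0.5, 0.0]
grip_width: 0.701
t: 40.53
position: [0.353, -0.3984, 0.1431]
eef_rot: [[-0.419, 0.908, 0.001], [0.908, 0.419, 0.002], [0.001, 0.002, -1.0]]
wrist_force: [-0.3, 0.6, -0.3]
grip_width: 0.702
t 40.53 pos [ 0.353  -0.3984  0.1431] rotx [-0.4192  0.9079  0.0015] z [ 0.0013  0.0023 -1.    ] F [-0.2869  0.608  -0.2921] g 0.702 j [-55.4931  10.2038 -19.8204  60.0395   0.1365 -80.2774]
[ 0.4347 -0.3592  0.0411] [ 0.4369 -0.3575  0.0415]
turn units [ 0.0001 -0.0086 -0.0004] deg [ 0.01 -0.77 -0.03] | shift units [-0.0092  0.0003  0.2657] mm [ -4.6   0.1 132.9]
```

View pics/sz28.png

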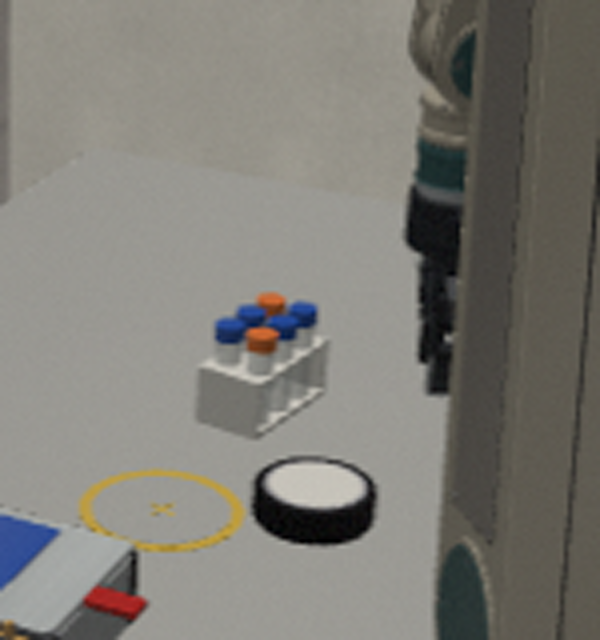

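View pics/tz28.png

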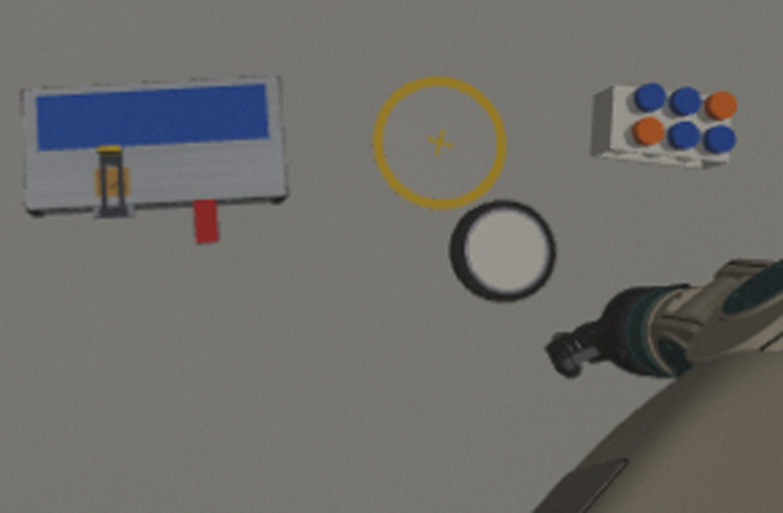

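```bash
python3 -m jog '[[[-0.004,0,0.04,0,0,0,60],[0,0,0.06,0,0,0,60],[0,0,0.06,0,0,0,60],[0,0,0.05,0,0,0,60],[0,0,0.03,0,0,0,60],[0,0,0.015,0,0,0,60],[0,0,0,0,0,0,60],[0,0,0,0,0,0,60],[0,0,0,0,0,0,60],[0,0,0,0,0,0,60]]]'
python3 - <<'E'
from h import *
st()
a=np.arctan2(.0575,.1238); B=np.array([.436,-.3585]); u=np.array([np.cos(a),np.sin(a)]); s=B-.092*u; go((*s,.006),a)
E
```

```text
t: 41.47
position: [0.3562, -0.4005, 0.0194]
eef_rot: [[-0.422, 0.907, 0.004], [0.907, 0.422, -0.002], [-0.003, 0.003, -1.0]]
wrist_force: [-0.1, 0.9, -0.0]
grip_width: 0.706
t 41.47 pos [ 0.3562 -0.4005  0.0194] rotx [-0.4218  0.9067 -0.0029] z [ 0.0037 -0.0015 -1.    ] F [-0.0839  0.9228 -0.034 ] g 0.706 j [-55.3317  18.5296 -26.5292  44.7488   0.1263 -80.28  ]
turn units [0.0017 0.0019 0.0004] deg [0.16 0.17 0.04] | shift units [ 0.0089 -0.0039  0.0267] mm [ 4.5 -1.9 13.4]
```

```bash
python3 -m jog '[[[0.009,0,0.012,0,0,0,60],[0,0,0.012,0,0,0,60],[0,0,0,0,0,0,60],[0,0.02,0,0,0,0,60],[0,0.02,0,0,0,0,60],[0,0.01,0,0,0,0,60],[0,0,0,0,0,0,60],[0,0,0,0,0,0,60],[0,0,0,0,0,0,60],[0,0,0,0,0,0,60]]]'
python3 - <<'E'
from h import *
st(); T=camera("top"); S=camera("side"); crop(T,380,160,500,280,5,"tz29.png"); crop(S,350,140,460,230,6,"sz29.png")
np.set_printoptions(precision=4,suppress=True)
print(lightbase(T,(405,205,475,280)),lightbase(S,(385,165,435,205)))
a=np.arctan2(.0575,.1238); B=np.array([.436,-.3585]); u=np.array([np.cos(a),np.sin(a)]); s=B-.057*u; go((*s,.006),a)
E
```

```text
t: 42.3
position: [0.376, -0.3847, 0.0059]
eef_rot: [[-0.422, 0.907, 0.002], [0.907, 0.422, 0.001], [0.0, 0.002, -1.0]]
wrist_force: [-0.4, 0.4, -0.0]
grip_width: 0.705
t 42.3 pos [ 0.376  -0.3847  0.0059] rotx [-0.4217  0.9067  0.0001] z [ 0.0018  0.0009 -1.    ] F [-0.3511  0.3969 -0.0343] g 0.705 j [-52.6039  19.8695 -26.7011  43.4076   0.1155 -77.5451]
[ 0.4349 -0.3591  0.0412] [ 0.4369 -0.3575  0.0415]
turn units [ 0.0014 -0.0001  0.0001] deg [ 0.12 -0.    0.01] | shift units [-0.0031  0.0172 -0.0003] mm [-1.6  8.6 -0.2]
```

View pics/tz29.png

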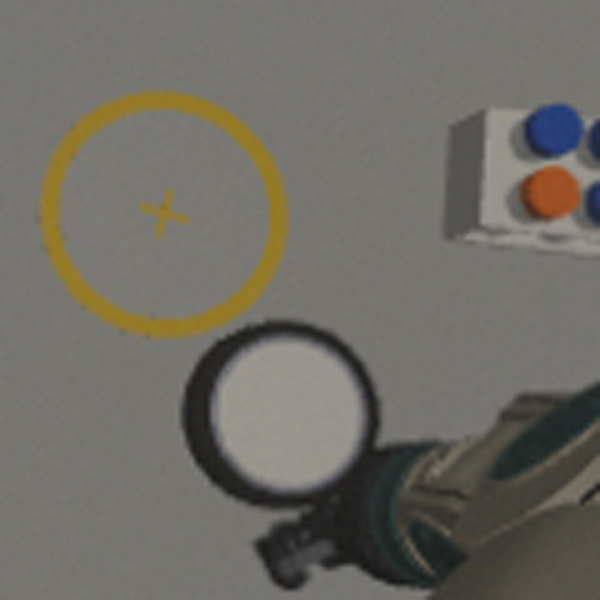

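View pics/sz29.png

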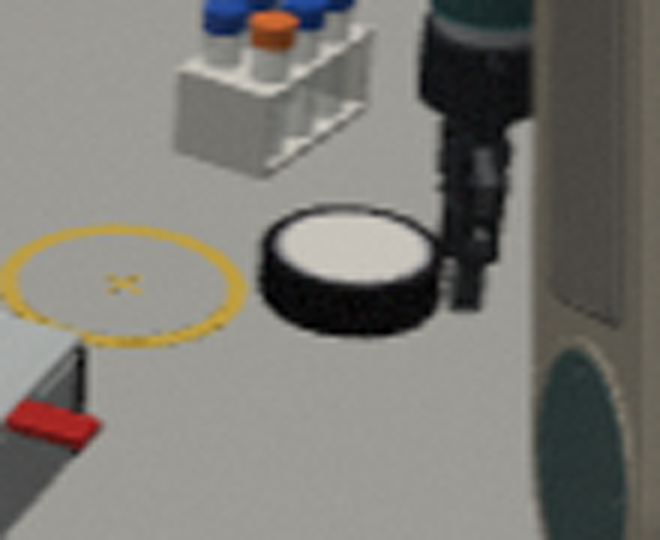

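```bash
python3 -m jog '[[[-0.003,0.005,0,0,0,0,60],[0,0.01,0,0,0,0,60],[0,0.014,0,0,0,0,60],[0,0.016,0,0,0,0,60],[0,0.016,0,0,0,0,60],[0,0.016,0,0,0,0,60],[0,0.016,0,0,0,0,60],[0,0.016,0,0,0,0,60],[0,0.012,0,0,0,0,60],[0,0.006,0,0,0,0,60]]]'
cat > lb.py <<'E'
from h import *
st(); T=camera("top"); S=camera("side")
np.set_printoptions(precision=4,suppress=True)
rt=np.array([.5586,-.3015]); rs=np.array([.5609,-.3]); rm=(rt+rs)/2
o=[]
try: b=lightbase(T,(380,165,475,280)); o.append(rt-b[:2]); print("top",b,"to go",rt-b[:2])
except Exception as e: print("top",e)
try: b=lightbase(S,(340,165,435,205)); o.append(rs-b[:2]); print("side",b,"to go",rs-b[:2])
except Exception as e: print("side",e)
R=observe()["eef_rot"]
for d in o: print("in tool axes, units", (R.T@np.array([*d,0])/.5).round(4), "mm", (R.T@np.array([*d,0])*1000).round(1))
crop(T,380,160,500,280,5,"lbt.png"); crop(S,340,140,460,230,6,"lbs.png")
E
python3 lb.py; cp pics/lbt.png pics/tz30.png; cp pics/lbs.png pics/sz30.png
```

```text
t: 43.23
position: [0.4353, -0.3586, 0.0058]
eef_rot: [[-0.423, 0.906, 0.002], [0.906, 0.423, 0.001], [0.0, 0.003, -1.0]]
wrist_force: [-2.0, -1.1, -0.1]
grip_width: 0.704
t 43.23 pos [ 0.4353 -0.3586  0.0058] rotx [-0.4226  0.9063  0.0001] z [ 0.0023  0.0012 -1.    ] F [-1.9956 -1.1071 -0.0782] g 0.704 j [-46.1261  22.0005 -23.3827  44.5761   0.1445 -71.1255]
top [ 0.4875 -0.3361  0.0411] to go [0.0711 0.0346]
side [ 0.574  -0.1464  0.0519] to go [-0.0131 -0.1536]
in tool axes, units [0.0026 0.158  0.0006] mm [ 1.3 79.   0.3]
in tool axes, units [-0.2674 -0.1536 -0.0005] mm [-133.7  -76.8   -0.3]
```

View pics/tz30.png

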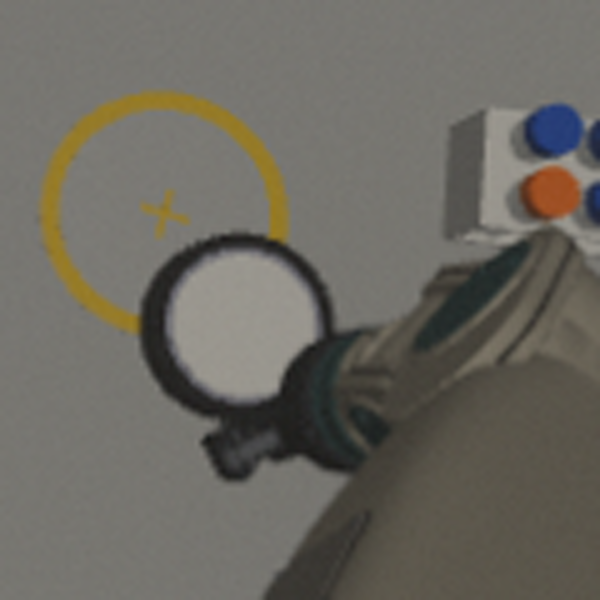

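View pics/sz30.png

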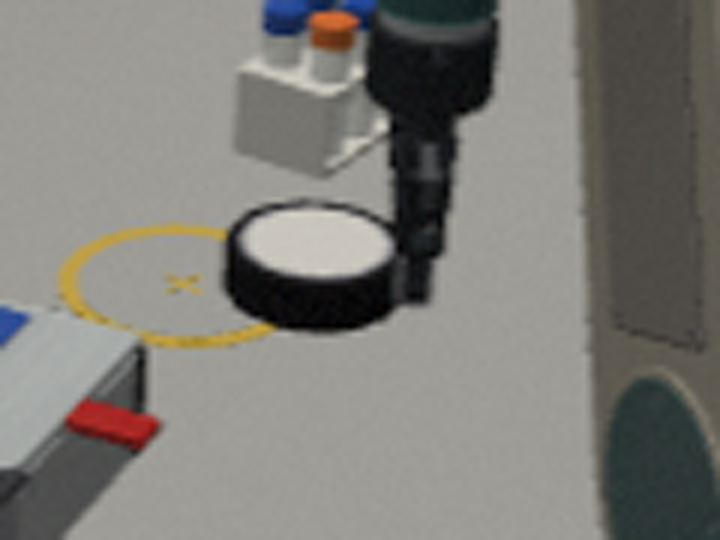

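```bash
sed -i 's/(340,165,435,205)/(348,172,412,205)/' lb.py; python3 -m jog '[[[0.001,0.008,0,0,0,0,60],[0.001,0.014,0,0,0,0,60],[0.001,0.016,0,0,0,0,60],[0,0.016,0,0,0,0,60],[0,0.016,0,0,0,0,60],[0,0.016,0,0,0,0,60],[0,0.016,0,0,0,0,60],[0,0.014,0,0,0,0,60],[0,0.01,0,0,0,0,60],[0,0.006,0,0,0,0,60]]]'
python3 lb.py; cp pics/lbt.png pics/tz31.png; cp pics/lbs.png pics/sz31.png
```

```text
t: 44.17
position: [0.4943, -0.3296, 0.006]
eef_rot: [[-0.422, 0.906, 0.002], [0.906, 0.422, 0.001], [0.0, 0.002, -1.0]]
wrist_force: [-1.1, -0.9, -0.7]
grip_width: 0.705
t 44.17 pos [ 0.4943 -0.3296  0.006 ] rotx [-0.4224  0.9064  0.    ] z [ 0.0022  0.0011 -1.    ] F [-1.1334 -0.9121 -0.6669] g 0.705 j [-39.988   24.4412 -19.4398  46.062    0.1281 -64.9728]
top [ 0.5464 -0.3072  0.0413] to go [0.0122 0.0057]
side [ 0.5497 -0.3054  0.0416] to go [0.0112 0.0054]
in tool axes, units [0.0001 0.027  0.0001] mm [ 0.  13.5  0. ]
in tool axes, units [0.0003 0.0248 0.0001] mm [ 0.1 12.4  0. ]
```

```bash
python3 -m jog '[[[0,0.004,0,0,0,0,60],[0,0.006,0,0,0,0,60],[0,0.006,0,0,0,0,60],[0,0.005,0,0,0,0,60],[0,0.003,0,0,0,0,60],[0,0.0015,0,0,0,0,60],[0,0,0,0,0,0,60],[0,0,0,0,0,0,60],[0,0,0,0,0,0,60],[0,0,0,0,0,0,60]]]'
python3 lb.py
```

```text
t: 45.1
position: [0.5052, -0.3246, 0.0062]
eef_rot: [[-0.422, 0.907, 0.003], [0.907, 0.422, 0.001], [-0.0, 0.003, -1.0]]
wrist_force: [-1.4, -1.4, 0.4]
grip_width: 0.702
t 45.1 pos [ 0.5052 -0.3246  0.0062] rotx [-0.4217  0.9067 -0.    ] z [ 0.0025  0.0012 -1.    ] F [-1.3765 -1.4152  0.4277] g 0.702 j [-38.9581  24.9487 -18.5923  46.3877   0.1425 -63.8988]
top [ 0.5573 -0.3022  0.0411] to go [0.0013 0.0007]
side [ 0.5595 -0.3008  0.0418] to go [0.0014 0.0008]
in tool axes, units [0.0003 0.003  0.    ] mm [0.1 1.5 0. ]
in tool axes, units [0.0002 0.0032 0.    ] mm [0.1 1.6 0. ]
```

```bash
python3 -m jog '[[[0,0.0015,0,0,0,0,60],[0,0.0012,0,0,0,0,60],[0,0,0,0,0,0,60],[0,0,0,0,0,0,60],[0,0,0,0,0,0,60],[0,-0.02,0,0,0,0,60],[0,-0.04,0,0,0,0,60],[0,-0.05,0,0,0,0,60],[0,-0.02,-0.04,0,0,0,60],[0,0,-0.06,0,0,0,60]]]'
python3 -m jog '[[[0,-0.02,-0.08,0,0,0,60],[0,-0.06,-0.05,0,0,0,60],[0,-0.06,-0.05,0,0,0,60],[0,-0.06,-0.05,0,0,0,60],[0,-0.04,-0.04,0,0,0,60],[0,0,0,0,0,0,60],[0,0,0,0,0,0,60],[0,0,0,0,0,0,60],[0,0,0,0,0,0,60],[0,0,0,0,0,0,60]]]'
python3 lb.py
cat > chk.py <<'E'
from h import *
for n,regs in (("side",dict(lidhasp=(312,185,372,225),case=(285,185,368,255),bottle=(188,270,222,332),mouse=(215,236,258,262),rack=(376,132,414,168))),("top",dict(lidhasp=(255,175,360,245),bottle=(112,175,150,205),mouse=(214,132,242,170),rack=(468,178,528,214)))):
    a=cv2.imread(f"pics/{n}0.png"); c=camera(n)["color"]; 
    for k,(x0,y0,x1,y1) in regs.items():
        d=cv2.absdiff(a,c)[y0:y1,x0:x1].max(2); print(n,k,"mean",d.mean().round(2),"n>40",int((d>40).sum()),"max",d.max())
E
python3 chk.py
```

```text
t: 46.03
position: [0.4426, -0.3494, 0.053]
eef_rot: [[-0.42, 0.908, -0.004], [0.908, 0.42, 0.008], [0.009, 0.0, -1.0]]
wrist_force: [1.2, 0.6, 0.1]
grip_width: 0.699
t: 46.87
position: [0.3383, -0.4009, 0.1891]
eef_rot: [[-0.423, 0.906, 0.001], [0.906, 0.423, 0.004], [0.003, 0.002, -1.0]]
wrist_force: [0.1, -0.1, -0.1]
grip_width: 0.703
t 46.87 pos [ 0.3383 -0.4009  0.1891] rotx [-0.4229  0.9062  0.003 ] z [ 0.0008  0.0037 -1.    ] F [ 0.0606 -0.1252 -0.0858] g 0.703 j [-56.9879   7.3349 -17.2718  65.548    0.155  -82.0084]
top [ 0.5581 -0.3018  0.0412] to go [0.0005 0.0003]
side [ 0.5609 -0.3004  0.0413] to go [0.     0.0004]
in tool axes, units [0.0001 0.0012 0.    ] mm [0.  0.6 0. ]
in tool axes, units [0.0008 0.0004 0.    ] mm [0.4 0.2 0. ]
side lidhasp mean 9.29 n>40 133 max 162
side case mean 4.37 n>40 95 max 147
side bottle mean 2.23 n>40 0 max 10
side mouse mean 2.88 n>40 0 max 13
side rack mean 2.29 n>40 0 max 8
top lidhasp mean 2.95 n>40 0 max 12
top bottle mean 2.7 n>40 0 max 7
top mouse mean 3.0 n>40 0 max 9
top rack mean 2.79 n>40 0 max 8
```

```bash
python3 - <<'E'
from h import *
a=cv2.imread("pics/side0.png"); c=camera("side")["color"]; d=cv2.absdiff(a,c).max(2)[160:260,270:400]
ys,xs=np.where(d>40); print("diff bbox x",xs.min()+270,xs.max()+270,"y",ys.min()+160,ys.max()+160)
m=(xs+270<345); print("left of x=345:",m.sum()); 
T=camera("side"); print("base outline in side picture:", proj(T,[(.5597+.055*np.cos(t),-.3008+.055*np.sin(t),z) for t in np.linspace(0,6.28,24) for z in (0,.032)]).min(0), proj(T,[(.5597+.055*np.cos(t),-.3008+.055*np.sin(t),z) for t in np.linspace(0,6.28,24) for z in (0,.032)]).max(0))
E
for i in 1 2 3; do :; done
python3 -m jog '[[[0,0,0,0,0,0,60],[0,0,0,0,0,0,60],[0,0,0,0,0,0,60],[0,0,0,0,0,0,60],[0,0,0,0,0,0,60],[0,0,0,0,0,0,60],[0,0,0,0,0,0,60],[0,0,0,0,0,0,60],[0,0,0,0,0,0,60],[0,0,0,0,0,0,60]]]' >/dev/null
python3 -m jog '[[[0,0,0,0,0,0,60],[0,0,0,0,0,0,60],[0,0,0,0,0,0,60],[0,0,0,0,0,0,60],[0,0,0,0,0,0,60],[0,0,0,0,0,0,60],[0,0,0,0,0,0,60],[0,0,0,0,0,0,60],[0,0,0,0,0,0,60],[0,0,0,0,0,0,60]]]' >/dev/null
python3 -m jog '[[[0,0,0,0,0,0,60],[0,0,0,0,0,0,60],[0,0,0,0,0,0,60],[0,0,0,0,0,0,60],[0,0,0,0,0,0,60],[0,0,0,0,0,0,60],[0,0,0,0,0,0,60],[0,0,0,0,0,0,60],[0,0,0,0,0,0,60],[0,0,0,0,0,0,60]]]' >/dev/null
python3 -m jog '[[[0,0,0,0,0,0,60],[0,0,0,0,0,0,60],[0,0,0,0,0,0,60],[0,0,0,0,0,0,60],[0,0,0,0,0,0,60],[0,0,0,0,0,0,60],[0,0,0,0,0,0,60],[0,0,0,0,0,0,60],[0,0,0,0,0,0,60],[0,0,0,0,0,0,60]]]'
python3 lb.py
```

```text
diff bbox x 270 399 y 173 259
left of x=345: 35
base outline in side picture: [355.20081136 171.99744065] [385.97566889 194.36986896]
t: 50.5
position: [0.3381, -0.4023, 0.1907]
eef_rot: [[-0.422, 0.907, 0.002], [0.907, 0.422, 0.001], [0.0, 0.002, -1.0]]
wrist_force: [-0.3, -0.7, 0.1]
grip_width: 0.705
t 50.5 pos [ 0.3381 -0.4023  0.1907] rotx [-0.4217  0.9067  0.0001] z [ 0.002  0.001 -1.   ] F [-0.3091 -0.6897  0.1377] g 0.705 j [-57.0723   7.2446 -17.1674  65.5757   0.1275 -82.0131]
top [ 0.5581 -0.3018  0.0412] to go [0.0005 0.0003]
side [ 0.5609 -0.3004  0.0413] to go [0.     0.0004]
in tool axes, units [0.0002 0.0013 0.    ] mm [0.1 0.6 0. ]
in tool axes, units [0.0008 0.0004 0.    ] mm [0.4 0.2 0. ]
```

```bash
python3 - <<'E'
from h import *
a=cv2.imread("pics/side0.png"); c=camera("side")["color"]; d=cv2.absdiff(a,c).max(2)[160:260,270:400]
ys,xs=np.where(d>40); ys+=160; xs+=270
for nm,m in (("x<345",xs<345),("345..354",(xs>=345)&(xs<354)),("354-387 y<197",(xs>=354)&(xs<=387)&(ys<197)),("354-387 y>=197",(xs>=354)&(xs<=387)&(ys>=197)),(">387",xs>387)):
    print(nm,m.sum(), (xs[m].min(),xs[m].max(),ys[m].min(),ys[m].max()) if m.any() else "")
E
python3 -m jog '[[[0,0,0,0,0,0,60],[0,0,0,0,0,0,60],[0,0,0,0,0,0,60],[0,0,0,0,0,0,60],[0,0,0,0,0,0,60],[0,0,0,0,0,0,60],[0,0,0,0,0,0,60],[0,0,0,0,0,0,60],[0,0,0,0,0,0,60],[0,0,0,0,0,0,60]]]' >/dev/null
python3 -m jog '[[[0,0,0,0,0,0,60],[0,0,0,0,0,0,60],[0,0,0,0,0,0,60],[0,0,0,0,0,0,60],[0,0,0,0,0,0,60],[0,0,0,0,0,0,60],[0,0,0,0,0,0,60],[0,0,0,0,0,0,60],[0,0,0,0,0,0,60],[0,0,0,0,0,0,60]]]' >/dev/null
python3 -m jog '[[[0,0,0,0,0,0,60],[0,0,0,0,0,0,60],[0,0,0,0,0,0,60],[0,0,0,0,0,0,60],[0,0,0,0,0,0,60],[0,0,0,0,0,0,60],[0,0,0,0,0,0,60],[0,0,0,0,0,0,60],[0,0,0,0,0,0,60],[0,0,0,0,0,0,60]]]' >/dev/null
python3 -m jog '[[[0,0,0,0,0,0,60],[0,0,0,0,0,0,60],[0,0,0,0,0,0,60],[0,0,0,0,0,0,60],[0,0,0,0,0,0,60],[0,0,0,0,0,0,60],[0,0,0,0,0,0,60],[0,0,0,0,0,0,60],[0,0,0,0,0,0,60],[0,0,0,0,0,0,60]]]' >/dev/null
python3 -m jog '[[[0,0,0,0,0,0,60],[0,0,0,0,0,0,60],[0,0,0,0,0,0,60],[0,0,0,0,0,0,60],[0,0,0,0,0,0,60],[0,0,0,0,0,0,60],[0,0,0,0,0,0,60],[0,0,0,0,0,0,60],[0,0,0,0,0,0,60],[0,0,0,0,0,0,60]]]' >/dev/null
python3 -m jog '[[[0,0,0,0,0,0,60],[0,0,0,0,0,0,60],[0,0,0,0,0,0,60],[0,0,0,0,0,0,60],[0,0,0,0,0,0,60],[0,0,0,0,0,0,60],[0,0,0,0,0,0,60],[0,0,0,0,0,0,60],[0,0,0,0,0,0,60],[0,0,0,0,0,0,60]]]' >/dev/null
python3 -m jog '[[[0,0,0,0,0,0,60],[0,0,0,0,0,0,60],[0,0,0,0,0,0,60],[0,0,0,0,0,0,60],[0,0,0,0,0,0,60],[0,0,0,0,0,0,60],[0,0,0,0,0,0,60],[0,0,0,0,0,0,60],[0,0,0,0,0,0,60],[0,0,0,0,0,0,60]]]' >/dev/null
python3 -m jog '[[[0,0,0,0,0,0,60],[0,0,0,0,0,0,60],[0,0,0,0,0,0,60],[0,0,0,0,0,0,60],[0,0,0,0,0,0,60],[0,0,0,0,0,0,60],[0,0,0,0,0,0,60],[0,0,0,0,0,0,60],[0,0,0,0,0,0,60],[0,0,0,0,0,0,60]]]'
python3 lb.py; python3 chk.py
```

```text
x<345 35 (np.int64(270), np.int64(289), np.int64(254), np.int64(259))
345..354 0 
354-387 y<197 523 (np.int64(355), np.int64(386), np.int64(173), np.int64(194))
354-387 y>=197 0 
>387 91 (np.int64(393), np.int64(399), np.int64(175), np.int64(194))
t: 57.32
position: [0.3382, -0.4023, 0.1907]
eef_rot: [[-0.422, 0.907, 0.002], [0.907, 0.422, 0.001], [0.0, 0.002, -1.0]]
wrist_force: [0.5, 0.5, 0.1]
grip_width: 0.699
t 57.32 pos [ 0.3382 -0.4023  0.1907] rotx [-0.4217  0.9067  0.0001] z [ 0.002  0.001 -1.   ] F [0.4548 0.534  0.0703] g 0.699 j [-57.0706   7.2426 -17.1663  65.5762   0.1299 -82.012 ]
top [ 0.5581 -0.3018  0.0412] to go [0.0005 0.0003]
side [ 0.5609 -0.3004  0.0413] to go [0.     0.0004]
in tool axes, units [0.0002 0.0013 0.    ] mm [0.1 0.6 0. ]
in tool axes, units [0.0008 0.0004 0.    ] mm [0.4 0.2 0. ]
side lidhasp mean 9.31 n>40 133 max 162
side case mean 4.38 n>40 95 max 142
side bottle mean 2.2 n>40 0 max 11
side mouse mean 2.96 n>40 0 max 18
side rack mean 2.26 n>40 0 max 8
top lidhasp mean 2.92 n>40 0 max 11
top bottle mean 2.76 n>40 0 max 9
top mouse mean 2.98 n>40 0 max 10
top rack mean 2.8 n>40 0 max 7
```

Every remaining difference from the starting picture comes from the moved base or the removed boxes. The base has stayed centred, so I hand the job in.

```bash
python3 -c "
from workcell import close_job
print(close_job())"
```

```text
the job is handed in; nothing more can be done
None
```

The job is done and handed in at about t = 57 s of the 210 s allowed. No verdict is reported on handing in.

**What I did, in order:**
1. Swung the hasp off and raised the lid to about 95°.
2. Laid the two slide boxes present, green and blue, flat and side by side on the case floor. No orange or yellow box was visible.
3. Shut the lid, pressing it onto the rim until about 34 N held steady (47 N peak), and swung the hasp back over its catch.
4. Pushed the light base along the bench with the open fingers into the ring, then backed the arm clear.

**Last checks:**
- **Light base:** it sits within about 0.6 mm of the ring's centre in both cameras. It stayed there over a further 10 s of waiting, and I saw no knock.
- **Lid and hasp:** from above they match the starting picture, with no pixel more than 12 levels different.
- **Side view:** the larger differences fall only where the base was, where it is now, and where the green box was taken away.
- **Bottle, rack and mouse:** unchanged in both views.
- **What was not viewed:** the 40-picture viewing limit ran out near the end of the push, so the final checks are by measurement only. The boxes were last seen flat in the case as the lid came down.

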